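Re-rack the paint bottles, labels out

ROBOT

A 6-joint arm with a two-finger parallel gripper is mounted at the origin on the work surface. World frame = base frame: x ahead of the robot, y to its left, z up, the work surface at z = 0. Lengths are in m, angles in rad, forces in N, time in s.
With the tool pointing down it reaches from about 0.35 to 0.975 m from the base axis. Payload 4.9 kg.
Tool frame: the origin (TCP) lies on the front face of the gripper's body, between the roots of the fingers; the fingertips stand ctrl.tip_extent ahead of it and the grasp point (between the pads) lies 54 mm ahead of it (ctrl.tip_extent is the distance from the TCP to the fingertips, in m); z points along the fingers, y is the line along which they close (so a half turn about z gives the same grasp; the last joint's range is limited). The gripper opens to 85 mm and grips with 20 to 120 N. Pads are 22 mm wide; open, the fingers measure 114 mm over their backs; the gripper's body (76 mm by 85 mm) begins 54 mm behind the grasp point. The pads swing forward as they close: fully open they stand 13 mm farther back than shut.
Start: joints at [-1.283, 0.053, 1.613, -0, 1.476, -0.119], TCP at [0.247, -0.574, 0.304] pointing down, gripper open.
Joint ranges: [-3.01, 3.01], [-1.01, 2.22], [0.06, 2.58], [-1.02, 4.17], [0.09, 2.62], [-3.14, 3.14]. Speed limits (rad/s): [2.57, 2.57, 3.14, 3.14, 3.14, 3.14].

INTERFACE

Orientations are given as a rotation vector (axis times angle).
In Python, from station import ctrl gives the robot as it stands.
- The arm moves only by the tool apply_moves, never from a script. Its argument "rows" is one flat list of numbers, 6 for each row, row after row: the shift along the tool's x, y, z normalised to -1 to 1, where 1 is 0.6 m, then the turn, a rotation vector about the tool's x, y, z normalised to -1 to 1, where 1 is 90 degrees. A call has 1 to 20 rows; each row is the pose to reach, as a shift and turn from the pose commanded when the call began, along the tool's axes at that moment; what a row does not reach only later rows make up. A row lasts 1/10 s, in which the tool goes at most 50 mm and 8.59 degrees, less where a joint would pass 70% of its speed; a pose out of reach is approached as far as the arm can. A call with a number of a shift or a turn outside -1 to 1 is refused whole. A call with a gripper value outside its range is refused whole. "grip" is the opening, from 0 (shut) to 1 (fully open), set as the call begins (left out, the last holds). The fingers move at their own pace and stop on an object; "grip_force" is the grip in N (left out, the last holds). Time passes only in rows, so rows that repeat a pose let the fingers close. It gives the time, the measured TCP pose, the force, the opening and the grip force at its end, in the units of the state.
- ctrl.get_obs(): the state, without advancing time (a new reading comes with each control period).
- ctrl.get_image(name): name is "scene" or "top"; returns (picture, depth): 384x512x3 uint8, blue, green, red; 384x512 float32, m along the optical axis (not along the pixel's ray), 0 where there is no reading.
- ctrl.camera_model(name): a dict with "mtx" (3x3 intrinsics, pixels), "R" (3x3) and "t" (3): a world point X has camera coordinates R X + t. Camera axes: x right, y down, z forward; pixel columns grow to the right and rows downward; lengths in m; the calibration is good to about 2 mm. A picture is of the moment at which its call begins. camera_model takes no time and is no camera call.
- ctrl.finish_job(): hands the job in; it is judged then, once.
The state is a dict: "t": time; "q": joint angles; "dq": joint speeds; "effort": joint torques, N m; "tool_pos": TCP position; "tool_rot": TCP orientation; "contact_force": force on the tool from outside, world axes, zero at the start; "wrist_torque": the same for the moment, N m; "opening": finger opening in m; "grip_force": force on a finger pad.
Only numpy, scipy, OpenCV 4.12 (cv2) and the standard library are available. Lean on these libraries where they do the work, as an engineer would, in place of code of your own. Each camera call takes 0.05 s, during which the arm holds its last target. There are 200 camera calls.

TASK

The egg-painting lesson is over: put the three paint bottles from the rinsing tray back in the slanted rack, each in the empty holder that fits its shape, standing right down on the holder's floor with the cap up and the label facing squarely out over the low front lip. Leave the orange bottle already in the rack, the painted egg and the brush jar as they stand.

Things in the scene. Friction and masses are not known exactly. Their poses are not given: they have to be found in the camera images.
- round_bottle_mid (a point): Centre, half-way up, of the round red bottle: 46 mm in diameter; 108 mm tall (straight body up to 84 mm, then a black flip cap 27 mm across). Own z: up through the cap; own x: towards the label (white paper with a red bar and spot, on one side only; the cap's small yellow lip points the same way). About 160 g.
- square_bottle_mid (a point): Centre, half-way up, of the square blue bottle: 40 x 40 mm; 108 mm tall (straight body up to 84 mm, then a black flip cap 27 mm across). Own z: up through the cap; own x: towards the label (white paper with a blue bar and spot, on one side only; the cap's small yellow lip points the same way). About 160 g.
- flat_bottle_mid (a point): Centre, half-way up, of the flat green bottle: 32 mm thick (along x) and 56 mm wide (along y); the label is on one of the broad faces; 108 mm tall (straight body up to 84 mm, then a black flip cap 27 mm across). Own z: up through the cap; own x: towards the label (white paper with a green bar and spot, on one side only; the cap's small yellow lip points the same way). About 160 g.
- round_bottle_label (a point): Point on the label's face of the red bottle: 23 mm out from the bottle's axis along its own x, 49 mm above its underside.
- square_bottle_label (a point): Point on the label's face of the blue bottle: 20 mm out from the bottle's axis along its own x, 49 mm above its underside.
- flat_bottle_label (a point): Point on the label's face of the green bottle: 16 mm out from the bottle's axis along its own x, 49 mm above its underside.
- holder_round: Empty round grey holder. Inside 50 mm (x) by 51 mm (y), corners cut; back 38, front lip 12, sides 32 mm high, flaring out above 22 mm. Origin: centre of its floor, 45 mm above the table. Own z: up out of its mouth, leaning 30 degrees from vertical to the rack's back; x: out over the lip; y: along the row. A seated bottle leans on the back, its centre 54 mm up z.
- holder_square: Empty square grey holder. Inside 44 (x) by 45 mm (y); back 38, front lip 12, sides 32 mm high, flaring out above 22 mm. Origin: centre of its floor, 45 mm above the table. Own z: up out of its mouth, leaning 30 degrees from vertical to the rack's back; x: out over the lip; y: along the row. A seated bottle leans on the back, its centre 54 mm up z.
- holder_flat: Empty wide, shallow grey holder, for the flat bottle. Inside 36 (x) by 61 mm (y); back 38, front lip 12, sides 32 mm high, flaring out above 22 mm. Origin: centre of its floor, 45 mm above the table. Own z: up out of its mouth, leaning 30 degrees from vertical to the rack's back; x: out over the lip; y: along the row. A seated bottle leans on the back, its centre 54 mm up z.
- rack: Slanted plywood rack, fixed, 135 mm deep, 316 mm wide (along its y), end cheeks up to about 75 mm; origin on the table under the middle of the row, x towards its open front, which faces away from the robot. It carries four clip-in grey holders 74 mm apart in any order, at -111, -37, 37 and 111 mm along its y.
- racked_bottle: An orange round bottle, 46 mm in diameter and 108 mm tall, already in the fourth holder; leaning 30 degrees like the others will; origin at the centre of its underside. Leave it alone.
- tray: White rinsing tray, fixed, 200 x 270 mm, walls 22 mm high, floor 4 mm thick; origin under its centre. The three bottles stand in it, upright.
- egg_mid (a point): Middle of a painted egg on a loose wooden stand (60 mm across the foot, 95 mm tall; this point is 47 mm up), between tray and rack. Leave it alone.
- jar_mid (a point): Middle of the glass of a loose jar of brushes (70 mm across, glass 90 mm tall, brushes up to 190 mm; this point is 45 mm up), beyond the tray and rack. Leave it alone.
There are look-alikes about, which are no part of the job. Of the things that look like the part that bears square_bottle_mid, the middle-sized one is meant.

How it is judged:
By the outcome, as a careful person would: the job done as asked, in the order asked, and still so for the second after the job is handed in, with the robot touching nothing.
It also fails if it takes over 72 s, if anything falls off the work surface, if the arm or the gripper's body presses on something with over 40 N, if the wrist force passes 120 N, or if a joint passes its speed limit or range.

## Working session

There is one attempt and no reset: what is moved stays moved. The work goes in short steps, Python scripts to look and compute and a tool call to move; the robot and the scene stay as the last step left them, time stands still between calls to the robot, and variables do not carry over. Pictures are saved under pics/ and viewed, at most 10 in all, crops included, and the job is handed in when it is done.

Besides the shell and the picture viewer there is one more tool, called after ">>>" as a command line: name --argument value ..., lists and objects as JSON in quotes. apply_moves: Moves the arm, as the interface text tells. Its arguments: {"type":"object","properties":{"rows":{"type":"array","items":{"type":"number"}},"grip":{"type":"number"},"grip_force":{"type":"number"}},"required":["rows"]}

```bash
ls; mkdir -p pics
cat > h.py <<'E'
import numpy as np, cv2
from station import ctrl
from scipy.spatial.transform import Rotation as R
def grab(n):
    im,d=ctrl.get_image(n); np.savez(f'{n}.npz',im=im,d=d); return im,d
def load(n):
    z=np.load(f'{n}.npz'); return z['im'],z['d']
def pts(n,d):
    c=ctrl.camera_model(n); v,u=np.mgrid[:384,:512]
    p=np.stack([u,v,np.ones_like(u)],-1)@np.linalg.inv(c['mtx']).T*d[...,None]
    return (p-c['t'])@c['R']
E
python3 - <<'E'
from h import *
for n in ['scene','top']:
    im,d=grab(n); cv2.imwrite(f'pics/{n}0.png',cv2.resize(im,(800,600)))
    c=ctrl.camera_model(n); print(n,-c['R'].T@c['t'],c['R'][2],c['mtx'][0,0])
print(ctrl.tip_extent, ctrl.get_obs())
E
```

```text
pics
scene [1.4830615  0.10879433 0.88406121] [-0.73803924 -0.16710438 -0.65373863] 428.5107515557431
top [ 0.37705457 -0.07494117  1.11937196] [ 0.18928996 -0.00196451 -0.98191927] 410.85665287586653
0.0726 {'t': 0.1, 'q': array([-1.28299160e+00,  5.32817952e-02,  1.61416803e+00, -2.79099641e-05,
        1.47601760e+00, -1.19005947e-01]), 'dq': array([ 0.00200678, -0.00140617, -0.00348384,  0.00282735,  0.00222362,
       -0.00109954]), 'effort': array([ 1.03640530e-03, -3.94902885e+01, -3.71361744e+01, -1.02105032e-04,
        3.90881411e-03,  1.16126398e-05]), 'tool_pos': array([ 0.2471677 , -0.57357216,  0.30278468]), 'tool_rot': array([-3.07499856e+00, -6.34246612e-01,  2.91562438e-04]), 'contact_force': array([ 0.51008079,  0.76552634, -0.45699734]), 'wrist_torque': array([ 0.06173138, -0.00208894, -0.02539213]), 'grip_force': 0.0, 'opening': 0.08521040603309744}
```

View pics/scene0.png

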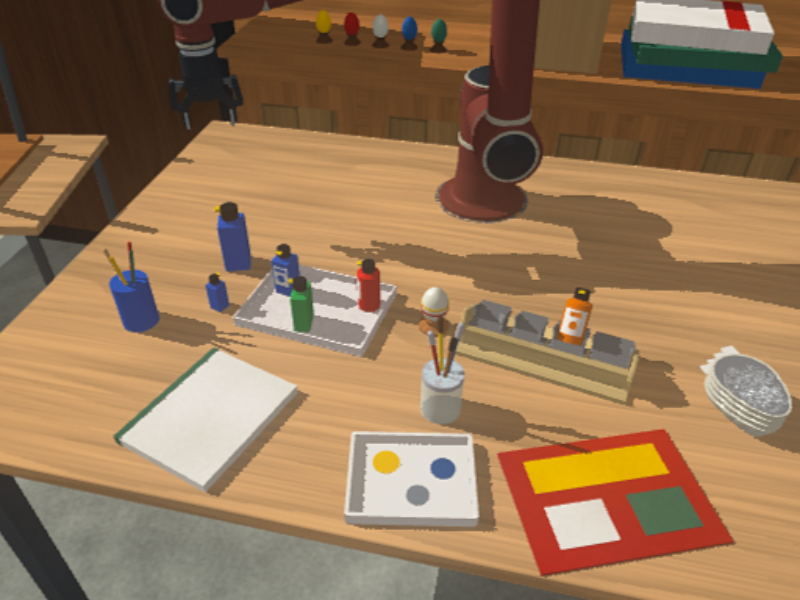

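View pics/top0.png

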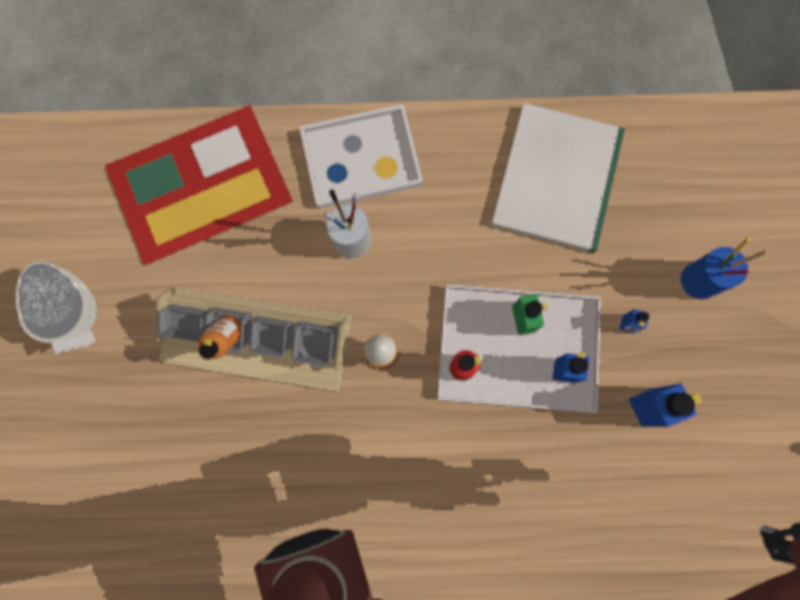

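Run:
```python
from h import *
im,d=load('top'); im2,d2=load('scene')
a=cv2.resize(im[175:260,90:235],(800,469),interpolation=cv2.INTER_CUBIC)
cv2.imwrite('pics/rack_top.png',a)
b=cv2.resize(im2[125:230,125:260],(771,600),interpolation=cv2.INTER_CUBIC)
cv2.imwrite('pics/tray_scene.png',b)
P=pts('top',d)
# bottles: caps top at z~0.112; wood
for nm,(u0,u1,v0,v1) in dict(red=(283,312,218,248),blue=(350,382,220,250),green=(322,352,184,218)).items():
    p=P[v0:v1,u0:u1].reshape(-1,3); c=im[v0:v1,u0:u1].reshape(-1,3).astype(int)
    dark=(c.max(1)<60)&(p[:,2]>.095); print(nm,'cap',dark.sum(),p[dark].mean(0).round(4),p[dark].max(0).round(4))
    yel=(c[:,1]>c[:,0]+60)&(c[:,2]>c[:,0]+60)&(p[:,2]>.08); print('  lip',yel.sum(),p[yel].mean(0).round(4))
    body=(p[:,2]>.06)&(p[:,2]<.096)&(c.max(1)-c.min(1)>60); print('  top body',body.sum(),p[body].mean(0).round(4),p[body].min(0).round(4),p[body].max(0).round(4))
hs=np.zeros((384,512)); print('table z',np.median(P[260:280,100:300,2]), 'tray floor',np.median(P[200:210,345:350,2]))
print('egg',P[224,243],'jar',P[150,223], P[135:165,208:238].reshape(-1,3)[:,2].max())
```

```text
red cap 67 [ 0.4754 -0.1661  0.1122] [ 0.4865 -0.1561  0.1166]
  lip 11 [ 0.4779 -0.1837  0.1111]
  top body 151 [ 0.4717 -0.1643  0.0887] [ 0.453  -0.192   0.0617] [ 0.4968 -0.1453  0.0958]
blue cap 84 [ 0.4655 -0.3414  0.1116] [ 0.4768 -0.3309  0.1179]
  lip 10 [ 0.4814 -0.3479  0.1117]
  top body 128 [ 0.4614 -0.3368  0.0866] [ 0.4461 -0.3647  0.0605] [ 0.4845 -0.3215  0.0943]
green cap 81 [ 0.555  -0.2735  0.1236] [ 0.5689 -0.0749  1.1194]
  lip 8 [ 0.5609 -0.2953  0.111 ]
  top body 102 [ 0.5536 -0.2789  0.0884] [ 0.5294 -0.2934  0.0842] [ 0.5841 -0.2619  0.0925]
table z 0.0006022899876138232 tray floor 0.08431404942247356
egg [ 0.50063078 -0.03063986  0.08966515] jar [0.69533943 0.0173392  0.09150274] 0.19350829220572127
```

View pics/rack_top.png

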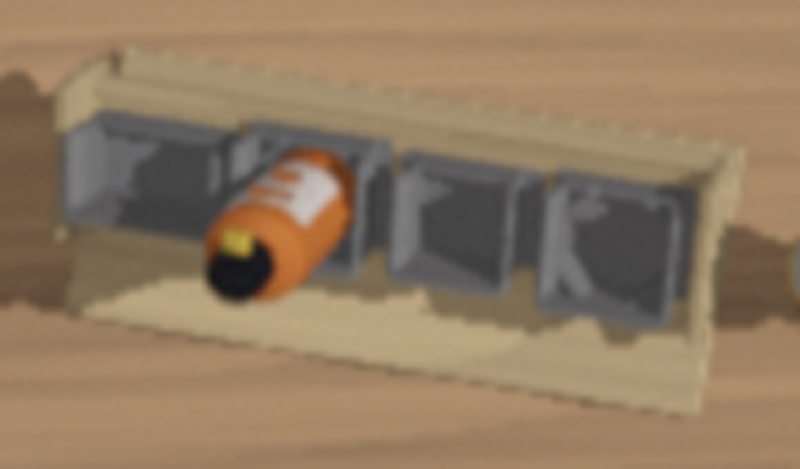

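View pics/tray_scene.png

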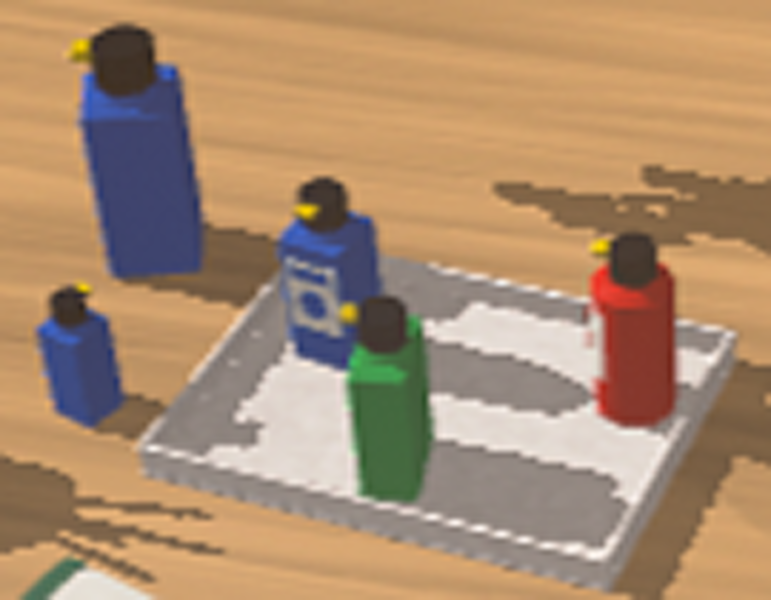

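The blue look-alikes in the tray crop are large (140,150), small (80,355) and the middle-sized one standing in the tray (330,270, white label). The last one is the target. In the rack crop, left to right: wide holder (150,175) is flat, then the orange bottle's holder, then rectangular (455,220) is square, then cut corners (620,245) is round.

```bash
cat > meas.py <<'E'
from h import *
def cloud():
    A=[];C=[]
    for n in ['top','scene']:
        im,d=load(n); P=pts(n,d); m=(d>0.2)&(d<3)
        A.append(P[m]);C.append(im[m].astype(int))
    return A,C
A,C=cloud()
B=dict(red=(.475,-.166),blue=(.4655,-.3414),green=(.555,-.2735))
for nm,c in B.items():
  for k in (0,1):
    p=A[k];col=C[k]
    s=(np.hypot(p[:,0]-c[0],p[:,1]-c[1])<.045)&(p[:,2]>.03)&(p[:,2]<.13)
    p=p[s];col=col[s]
    cap=(col.max(1)<75)&(p[:,2]>.107)
    yel=(col[:,1]>col[:,0]+50)&(col[:,2]>col[:,0]+50)&(p[:,2]>.09)
    pc=p[cap]; cc=cv2.minEnclosingCircle(pc[:,:2].astype(np.float32)) 
    l=p[yel].mean(0); m=(pc[:,:2].max(0)+pc[:,:2].min(0))/2
    print(nm,k,cap.sum(),'mean',pc[:,:2].mean(0).round(4),'circ',np.round(cc[0],4),round(cc[1],4),'z',np.median(pc[:,2]).round(4),'lipdir',np.degrees(np.arctan2(*(l[:2]-cc[0])[::-1])).round(1))
    b=(col.max(1)-col.min(1)>50)&~yel&(p[:,2]>.082)&(p[:,2]<.094)
    if k==0 and b.sum()>10: print('   body rect',cv2.minAreaRect(p[b][:,:2].astype(np.float32)*1000))
    if k==1 and b.sum()>10: print('   body rect',cv2.minAreaRect(p[b][:,:2].astype(np.float32)*1000))
# rack
for k in (0,1):
    p=A[k];col=C[k]
    s=(p[:,0]>.38)&(p[:,0]<.66)&(p[:,1]>.01)&(p[:,1]<.40)&(p[:,2]>.012)&(p[:,2]<.075)&~((col[:,2]>col[:,0]+90))
    print('rack',k,s.sum(),cv2.minAreaRect(p[s][:,:2].astype(np.float32)*1000), p[s].min(0),p[s].max(0))
E
python3 meas.py
```

```text
red 0 76 mean [ 0.4754 -0.1666] circ [ 0.4752 -0.1665] 0.0121 z 0.112 lipdir -80.4
   body rect ((475.4595031738281, -168.15679931640625), (40.573631286621094, 45.15882873535156), 42.9481315612793)
red 1 41 mean [ 0.4812 -0.1672] circ [ 0.4805 -0.169 ] 0.0145 z 0.1123 lipdir -89.4
   body rect ((484.1968688964844, -166.99176025390625), (41.404701232910156, 43.11046600341797), 15.37558364868164)
blue 0 83 mean [ 0.4657 -0.3426] circ [ 0.4656 -0.3433] 0.0126 z 0.1123 lipdir -14.8
   body rect ((465.1654052734375, -343.1045837402344), (38.520381927490234, 37.61853790283203), 80.94149017333984)
blue 1 29 mean [ 0.4688 -0.3413] circ [ 0.4669 -0.3422] 0.0123 z 0.1127 lipdir -19.9
   body rect ((470.8304138183594, -345.70526123046875), (36.985660552978516, 39.977603912353516), 81.5275650024414)
green 0 79 mean [ 0.5576 -0.2775] circ [ 0.558  -0.2783] 0.0131 z 0.1124 lipdir -79.6
   body rect ((557.2062377929688, -277.67669677734375), (54.64984893798828, 28.87751007080078), 9.125483512878418)
green 1 50 mean [ 0.5634 -0.2776] circ [ 0.5613 -0.2791] 0.015 z 0.1134 lipdir -86.8
   body rect ((564.0408935546875, -279.7152404785156), (52.689476013183594, 29.22447967529297), 9.350305557250977)
rack 0 4319 ((537.1512451171875, 189.5198516845703), (316.3836975097656, 134.544677734375), 79.0110092163086) [0.44210291 0.02343231 0.01200158] [0.63104697 0.35398709 0.07497817]
rack 1 3576 ((542.377197265625, 187.792236328125), (315.02130126953125, 134.91969299316406), 78.90234375) [0.45964423 0.02379961 0.01200742] [0.63635881 0.34640447 0.07499406]
```

```bash
cat > hold.py <<'E'
from meas import *
psi=np.radians(-11.05)
O={0:np.array([.5372,.1895,0]),1:np.array([.5424,.1878,0])}
Rr=R.from_euler('z',psi).as_matrix()
Rh=Rr@R.from_euler('y',-30,degrees=True).as_matrix()
print(Rh.round(3))
for k in (0,1):
    for yi in (111,-37,-111):
        o=O[k]+Rr@[0,yi/1000,.045]
        q=(A[k]-o)@Rh*1000; c=C[k]
        g=(c.max(1)-c.min(1)<30)&(abs(q[:,1])<37)&(abs(q[:,0])<45)&(q[:,2]>-12)&(q[:,2]<45)
        q=q[g]; f=abs(q[:,2])<2.5; f=f&(abs(q[:,0])<30)
        print(k,yi,'n',g.sum(),'floor',f.sum(),np.percentile(q[f],[1,50,99],axis=0).round(1).tolist() if f.sum()>5 else '')
        for zl,zh in((4,10),(10,20),(24,31),(31,37)):
            w=(q[:,2]>zl)&(q[:,2]<zh)
            if w.sum()<5: continue
            print('   z',zl,zh,w.sum(),'y hist',np.histogram(q[w,1],np.arange(-38,39,4))[0],'x hist',np.histogram(q[w,0],np.arange(-36,37,4))[0])
E
python3 hold.py | grep -v -e red -e blue -e green -e body
```

```text
rack 0 4319 ((537.1512451171875, 189.5198516845703), (316.3836975097656, 134.544677734375), 79.0110092163086) [0.44210291 0.02343231 0.01200158] [0.63104697 0.35398709 0.07497817]
rack 1 3576 ((542.377197265625, 187.792236328125), (315.02130126953125, 134.91969299316406), 78.90234375) [0.45964423 0.02379961 0.01200742] [0.63635881 0.34640447 0.07499406]
[[ 0.85   0.192 -0.491]
 [-0.166  0.981  0.096]
 [ 0.5    0.     0.866]]
0 111 n 608 floor 65 [[-10.2, -30.3, -2.5], [8.1, 1.9, -1.2], [29.9, 31.2, 2.3]]
   z 4 10 78 y hist [ 0  7  2  3  2  5  5  2  4  4  5  3  4  5  5  3  6 13  0] x hist [ 0  0  0  0  0  0 24  2  3  3  3  1  2  2  1  7 30  0]
   z 10 20 78 y hist [ 2  8  1  3  3  4  2  4  2  2  4  3  4  2  3  2  2 27  0] x hist [ 0  0  0  0  0  0 36  7  3  2  3  3  4  4  3  6  7  0]
   z 24 31 81 y hist [12  5  2  3  1  1  3  1  2  2  1  4  1  3  1  2  3 14 20] x hist [ 0  0  0  0  0  1 32  6  2  3  5  5  7  5  7  5  3  0]
   z 31 37 34 y hist [0 2 2 2 2 1 3 3 2 2 2 2 1 2 2 4 1 1 0] x hist [ 0  0  0  0  0  4 28  2  0  0  0  0  0  0  0  0  0  0]
0 -37 n 636 floor 74 [[-14.0, -31.9, -
[... 2301 characters left out ...]
3 3 2 4 2 2 3 0 0 0] x hist [ 0  0  0  1 12 17  2  0  0  0  0  0  0  0  0  0  0  0]
1 -111 n 400 floor 18 [[-20.1, -16.0, -2.3], [-17.1, 19.5, 0.2], [22.9, 33.5, 2.2]]
   z 4 10 81 y hist [0 0 2 8 6 7 6 6 5 6 5 6 4 8 2 3 7 0 0] x hist [ 0  0  0  3 12  8  6  2  2  1  0  0  1  1  0  1  6 26]
   z 10 20 84 y hist [ 0  0  4 13  7  5  5  4  6  4  4  5  6  5  3  0 13  0  0] x hist [ 0  0  0 12 13 12 13  6  2  3  2  2  1  1  1  2  6  7]
   z 24 31 60 y hist [ 0  0 14  2  2  3  3  4  4  2  2  2  4  3  2  3  3  7  0] x hist [ 0  0  1 12 24  5  3  0  2  2  1  0  2  0  0  3  2  3]
   z 31 37 34 y hist [0 0 0 3 2 2 3 2 2 3 2 4 2 3 3 2 1 0 0] x hist [ 0  0  1 13 15  5  0  0  0  0  0  0  0  0  0  0  0  0]
```

```bash
cat >> hold.py <<'E'
print('====')
for k in (0,1):
    for yi,hx,hy in ((111,18,30.5),(-37,22,22.5),(-111,25,25.5)):
        o=O[k]+Rr@[0,yi/1000,.045]
        q=(A[k]-o)@Rh*1000; c=C[k]
        g=(c.max(1)-c.min(1)<30)&(abs(q[:,1])<37)&(q[:,2]>-15)&(q[:,2]<45)&(abs(q[:,0])<45)
        q=q[g]
        f=(abs(q[:,0]-8)<10)&(abs(q[:,1])<14)&(q[:,2]<8)
        b=(q[:,2]>12)&(q[:,2]<34)&(abs(q[:,1])<12)&(q[:,0]<0)
        l=(q[:,2]>-2)&(q[:,2]<7)&(abs(q[:,1])<12)&(q[:,0]>15)
        m=(q[:,2]>6)&(q[:,2]<17)&(abs(q[:,0]-8)<hx-5)
        y=q[m,1]
        print(k,yi,'floor z',np.percentile(q[f,2],[10,50,90]).round(1) if f.sum()>3 else f.sum(),'back x',np.percentile(q[b,0],[10,50,90]).round(1),'offs',(np.median(q[b,0])+hx).round(1),'lip',np.percentile(q[l,0],[5,20,50,90]).round(1) if l.sum()>3 else '','walls',np.median(y[y<-15]).round(1) if (y<-15).sum()>2 else '',np.median(y[y>15]).round(1) if (y>15).sum()>2 else '')
E
python3 hold.py | sed -n '/====/,$p'
```

```text
====
0 111 floor z [-6.8 -4.2 -2.1] back x [-10.9  -9.3  -8.1] offs 8.7 lip [22.6 26.7 29.3 31. ] walls -33.3 30.6
0 -37 floor z [-6.  -4.  -2.2] back x [-14.3 -13.  -11.8] offs 9.0 lip [21.5 28.1 33.8 35.1] walls -26.0 22.6
0 -111 floor z [-6.9 -4.5 -2.6] back x [-17.5 -15.6 -14.7] offs 9.4 lip [21.4 33.8 35.9 37.4] walls -21.6 24.8
1 111 floor z 0 back x [-14.4 -11.6  -7.8] offs 6.4 lip [22.8 24.6 26.1 29.3] walls  
1 -37 floor z 0 back x [-18.5 -15.1 -12.3] offs 6.9 lip [26.5 27.6 30.2 33.7] walls -22.8 25.1
1 -111 floor z 0 back x [-21.8 -19.2 -15.7] offs 5.8 lip [31.8 32.8 34.9 38.2] walls -24.2 27.9
```

```bash
cat > go.py <<'E'
import sys
from h import *
# go.py x y z label_yaw tilt_deg : tool pose for TCP with R_tool = Rz(yaw)*Ry(-tilt)*diag(1,-1,-1); optional roll about
def Rt(yaw,tilt): return R.from_euler('z',yaw,degrees=True)*R.from_euler('y',-tilt,degrees=True)*R.from_euler('x',180,degrees=True)
def rel(p,Rg,base=None):
    o=ctrl.get_obs(); R0=R.from_rotvec(o['tool_rot']) if base is None else base[1]; p0=o['tool_pos'] if base is None else base[0]
    s=R0.inv().apply(np.array(p)-p0)/.6; w=(R0.inv()*Rg).as_rotvec()/(np.pi/2)
    n=max(np.linalg.norm(s)*12,np.degrees(np.linalg.norm(w)*np.pi/2)/8.59)
    print('row',', '.join(f'{v:.4f}' for v in np.r_[s,w]),' rows>=%.1f'%n)
if __name__=='__main__':
    a=[float(v) for v in sys.argv[1:]]; rel(a[:3],Rt(a[3],a[4]))
E
python3 go.py .4785 -.167 .22 -40 0; python3 -c "
from h import *
im,d=load('top');P=pts('top',d);p=P[240:280,395:450].reshape(-1,3);s=p[:,2]>.05;print('big blue',p[s].min(0),p[s].max(0))"
```

```text
row 0.6222, -0.4695, 0.1390, -0.0011, 0.0005, 0.7034  rows>=9.5
big blue [ 0.36677988 -0.51598971  0.05018939] [ 0.43315079 -0.07494117  1.11937196]
```

>>> apply_moves --rows '[0.622, -0.4695, 0.139, 0, 0, 0.7034, 0.622, -0.4695, 0.139, 0, 0, 0.7034, 0.622, -0.4695, 0.139, 0, 0, 0.7034, 0.622, -0.4695, 0.139, 0, 0, 0.7034, 0.622, -0.4695, 0.139, 0, 0, 0.7034, 0.622, -0.4695, 0.139, 0, 0, 0.7034, 0.622, -0.4695, 0.139, 0, 0, 0.7034, 0.622, -0.4695, 0.139, 0, 0, 0.7034, 0.622, -0.4695, 0.139, 0, 0, 0.7034, 0.622, -0.4695, 0.139, 0, 0, 0.7034, 0.622, -0.4695, 0.139, 0, 0, 0.7034, 0.622, -0.4695, 0.139, 0, 0, 0.7034]'

```text
t: 1.3
tool_pos: [0.4785, -0.1667, 0.2198]
tool_rot: [2.953, -1.071, -0.002]
contact_force: [0.4, 0.3, -0.8]
opening: 0.0858
grip_force: 0.0
```

```bash
python3 go.py .4785 -.167 .121 -84 0; python3 -c "
from h import *
o=ctrl.get_obs();print(o['t'],o['q'].round(2),o['tool_pos'],o['contact_force'])"
```

```text
row 0.0005, 0.0002, 0.1647, 0.0007, 0.0006, 0.4903  rows>=5.1
1.3 [-0.48 -0.17  1.97 -0.    1.34  1.78] [ 0.47849409 -0.1667199   0.21982297] [ 0.39154661  0.30174453 -0.77202734]
```

>>> apply_moves --rows '[0, 0, 0, 0, 0, 0.49, 0, 0, 0, 0, 0, 0.49, 0, 0, 0, 0, 0, 0.49, 0, 0, 0, 0, 0, 0.49, 0, 0, 0, 0, 0, 0.49, 0, 0, 0, 0, 0, 0.49, 0, 0, 0.06, 0, 0, 0.49, 0, 0, 0.12, 0, 0, 0.49, 0, 0, 0.165, 0, 0, 0.49, 0, 0, 0.165, 0, 0, 0.49, 0, 0, 0.165, 0, 0, 0.49]'

```text
t: 2.4
tool_pos: [0.4784, -0.1682, 0.1218]
tool_rot: [2.333, -2.104, -0.001]
contact_force: [1.2, -1.1, 0.4]
opening: 0.0854
grip_force: 0.0
```

>>> apply_moves --rows '[0, 0, 0, 0, 0, 0, 0, 0, 0, 0, 0, 0, 0, 0, 0, 0, 0, 0, 0, 0, 0, 0, 0, 0, 0, 0, 0, 0, 0, 0, 0, 0, 0, 0, 0, 0, 0, 0, 0, 0, 0, 0, 0, 0, 0, 0, 0, 0]' --grip 0 --grip_force 40

```text
t: 3.2
tool_pos: [0.4793, -0.1682, 0.1234]
tool_rot: [2.333, -2.104, 0.004]
contact_force: [-1.7, 0.1, 7.4]
opening: 0.0455
grip_force: 40.0
```

```bash
python3 go.py .4785 -.167 .28 -84 0;python3 go.py .4785 -.167 .28 -11 0
```

```text
row -0.0016, 0.0008, -0.2611, -0.0010, -0.0011, -0.0008  rows>=3.1
row -0.0016, 0.0008, -0.2611, -0.0001, -0.0016, -0.8119  rows>=8.5
```

>>> apply_moves --rows '[0, 0, -0.06, 0, 0, 0, 0, 0, -0.13, 0, 0, 0, 0, 0, -0.2, 0, 0, 0, 0, 0, -0.26, 0, 0, -0.812, 0, 0, -0.26, 0, 0, -0.812, 0, 0, -0.26, 0, 0, -0.812, 0, 0, -0.26, 0, 0, -0.812, 0, 0, -0.26, 0, 0, -0.812, 0, 0, -0.26, 0, 0, -0.812, 0, 0, -0.26, 0, 0, -0.812, 0, 0, -0.26, 0, 0, -0.812, 0, 0, -0.26, 0, 0, -0.812, 0, 0, -0.26, 0, 0, -0.812, 0, 0, -0.26, 0, 0, -0.812, 0, 0, -0.26, 0, 0, -0.812]'

```text
t: 4.7
tool_pos: [0.4785, -0.1675, 0.2775]
tool_rot: [-3.127, 0.303, 0.0]
contact_force: [0.2, -0.4, -1.3]
opening: 0.0454
grip_force: 41.4
```

Run:
```python
from h import *
o=ctrl.get_obs(); print(o['tool_pos'],o['tool_rot'],o['contact_force'],o['opening'],o['q'].round(2))
im,d=grab('scene');P=pts('scene',d);grab('top')
b,g,r=[im[...,i].astype(int) for i in range(3)]
near=(np.hypot(P[...,0]-.48,P[...,1]+.167)<.05)&(P[...,2]>.14)&(P[...,2]<.30)
red=near&(r>g+60)&(r>b+60); wh=near&(abs(r-b)<40)&(r>130)
print('red',red.sum(),P[red].mean(0),P[red][:,2].min(),P[red][:,2].max(),'white',wh.sum(),P[wh].mean(0))
for nm,m in(('red',red),('wh',wh)):
    v,u=np.nonzero(m);print(nm,u.min(),u.max(),v.min(),v.max())
v,u=np.nonzero(red);cy,cx=int(v.mean()),int(u.mean())
cv2.imwrite('pics/red1.png',cv2.resize(im[cy-50:cy+50,cx-60:cx+60],(720,600),interpolation=cv2.INTER_CUBIC))
# circle fit of body points xy per camera
for n in('scene','top'):
    im,d=load(n);P=pts(n,d);b,g,r=[im[...,i].astype(int) for i in range(3)]
    m=(np.hypot(P[...,0]-.48,P[...,1]+.167)<.05)&(P[...,2]>.165)&(P[...,2]<.23)&(r>g+50)&(r>b+50)
    p=P[m]; 
    from scipy.optimize import least_squares
    f=least_squares(lambda c:np.hypot(p[:,0]-c[0],p[:,1]-c[1])-.023,[.479,-.167],loss='soft_l1',f_scale=.001); print(n,m.sum(),f.x,'tool',o['tool_pos'][:2])
```

```text
[ 0.47851937 -0.16751873  0.27745272] [-3.12685423e+00  3.03145343e-01  8.78969201e-05] [ 0.18395094 -0.35600742 -1.25443877] 0.045424418923183676 [-0.48 -0.22  1.91  0.    1.45  1.28]
red 259 [ 0.4952889  -0.16543499  0.20733498] 0.15973192107822815 0.252010676652653 white 102 [ 0.49958958 -0.16658818  0.20873518]
red 226 241 128 159
wh 227 237 137 152
scene 153 [ 0.47871661 -0.1698242 ] tool [ 0.47851937 -0.16751873]
top 12 [ 0.47808918 -0.16798378] tool [ 0.47851937 -0.16751873]
```

View pics/red1.png

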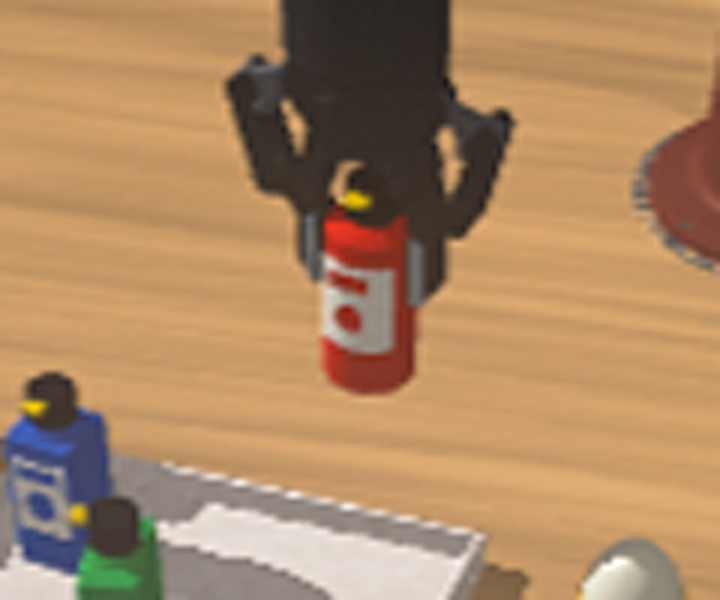

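```bash
cat > place.py <<'E'
# place.py holder xh yh zh(mm, bottle base in holder frame) offx(mm bottle axis in tool x) base(mm ahead of TCP) dyaw(deg about axis)
from go import *
Y=dict(round=-111,square=-37,flat=111)
def pose(h,xh,yh,zh,offx,base,dyaw,row=(.5498,.1883),psi=-11.):
    Rr=R.from_euler('z',psi,degrees=True); Rh=Rr*R.from_euler('y',-30,degrees=True)
    Rg=Rh*R.from_euler('z',dyaw,degrees=True)*R.from_euler('x',180,degrees=True)
    o=np.array([*row,.045])+Rr.apply([0,Y[h]/1e3,0])
    p=o+Rh.apply(np.array([xh,yh,zh])/1e3)+Rg.apply(np.array([-offx,0,-base])/1e3)
    return p,Rg
if __name__=='__main__':
    p,Rg=pose(sys.argv[1],*[float(v) for v in sys.argv[2:]]); print(p.round(4)); rel(p,Rg)
    o=ctrl.get_obs(); q=o['tool_pos']; Rh=R.from_euler('z',-11,degrees=True)*R.from_euler('y',-30,degrees=True)
    print('t',o['t'],'err holder frame mm',(Rh.inv().apply(q-p)*1e3).round(1),'force holder',Rh.inv().apply(o['contact_force']).round(1),'op',round(o['opening'],4), 'q',o['q'].round(2))
E
python3 place.py round -.5 0 60 -1.4 119 -1; python3 place.py round -.5 0 120 -1.4 119 -1
```

```text
[0.4415 0.0962 0.2005]
row -0.1449, -0.4197, 0.1284, 0.0030, 0.3333, 0.0102  rows>=5.5
t 4.8 err holder frame mm [ 113.6 -251.9   23.3] force holder [-0.7 -0.1 -1.1] op 0.0456 q [-0.48 -0.22  1.91  0.    1.45  1.28]
[0.4121 0.102  0.2524]
row -0.1949, -0.4196, 0.0418, 0.0030, 0.3333, 0.0102  rows>=5.6
t 4.8 err holder frame mm [ 113.6 -251.9  -36.7] force holder [-0.7 -0.1 -1.1] op 0.0456 q [-0.48 -0.22  1.91  0.    1.45  1.28]
```

>>> apply_moves --rows '[-0.05, -0.1, 0, 0, 0.08, 0, -0.1, -0.2, 0.01, 0, 0.17, 0, -0.15, -0.3, 0.02, 0, 0.25, 0.005, -0.195, -0.42, 0.042, 0.003, 0.3333, 0.01, -0.195, -0.42, 0.042, 0.003, 0.3333, 0.01, -0.195, -0.42, 0.042, 0.003, 0.3333, 0.01, -0.195, -0.42, 0.042, 0.003, 0.3333, 0.01, -0.195, -0.42, 0.042, 0.003, 0.3333, 0.01, -0.145, -0.42, 0.128, 0.003, 0.3333, 0.01, -0.145, -0.42, 0.128, 0.003, 0.3333, 0.01, -0.145, -0.42, 0.128, 0.003, 0.3333, 0.01, -0.145, -0.42, 0.128, 0.003, 0.3333, 0.01, -0.145, -0.42, 0.128, 0.003, 0.3333, 0.01]'

```text
t: 6.1
tool_pos: [0.4421, 0.096, 0.2027]
tool_rot: [2.975, -0.313, 0.803]
contact_force: [0.3, -1.2, -2.3]
opening: 0.0456
grip_force: 41.6
```

```bash
python3 place.py round -.5 0 60 -1.4 119 -1
cat > chk.py <<'E'
# measure held/placed bottle & local rack in holder frame per camera, corrected for bias
import sys
from h import *
from place import Y
bias={'top':np.array([-.0038,0,0]),'scene':np.array([.0015,-.0023,0])}
h=sys.argv[1]; Rr=R.from_euler('z',-11,degrees=True).as_matrix(); Rh=Rr@R.from_euler('y',-30,degrees=True).as_matrix()
o=np.array([.5498,.1883,.045])+Rr@[0,Y[h]/1e3,0]
ch=dict(round=2,square=0,flat=1)[h]; oth=[i for i in range(3) if i!=ch]
for n in('scene','top'):
    im,d=grab(n);P=pts(n,d)-bias[n];q=(P-o)@Rh*1e3;c=im.astype(int)
    near=(abs(q[...,0])<45)&(abs(q[...,1])<38)&(q[...,2]>-5)&(q[...,2]<200)
    sat=near&(c[...,ch]>c[...,oth].max(-1)+35); p=q[sat]
    ye=near&(c[...,1]>c[...,0]+50)&(c[...,2]>c[...,0]+50); dk=near&(c.max(-1)<75)
    wh=near&(c.max(-1)-c.min(-1)<30)&(c.min(-1)>140)&(q[...,2]>40)
    print(n,sat.sum(),'lo',np.percentile(p,[1,99],axis=0).round(1).tolist(),'med',np.median(p,0).round(1),'lip',ye.sum(),q[ye].mean(0).round(1) if ye.any() else '','white',wh.sum(),q[wh].mean(0).round(1) if wh.any() else '')
    v,u=np.nonzero(sat); cy,cx=int(v.mean()),int(u.mean()); cv2.imwrite(f'pics/{sys.argv[2]}_{n}.png',cv2.resize(im[max(cy-50,0):cy+50,max(0,cx-65):cx+65],(780,600),interpolation=cv2.INTER_CUBIC))
E
python3 chk.py round r2
```

```text
[0.4415 0.0962 0.2005]
row -0.0028, -0.0002, 0.0027, -0.0004, -0.0019, -0.0002  rows>=0.0
t 6.1 err holder frame mm [ 1.6 -0.1  1.6] force holder [-0.7 -1.2 -2.3] op 0.0456 q [ 0.12 -0.56  2.34 -0.2   0.87  1.99]
scene 362 lo [[-1.5, -22.0, 64.8], [29.4, 25.1, 154.6]] med [ 20.5   4.3 107.7] lip 25 [28.9  2.4 65.8] white 82 [ 22.4  -4.8 114. ]
top 315 lo [[-17.7, -23.6, -1.6], [29.9, 24.2, 162.9]] med [ 21.5  -4.3 133.1] lip 25 [ 21.8   2.4 163.7] white 49 [ 24.2 -12.7 110.2]
```

View pics/r2_scene.png

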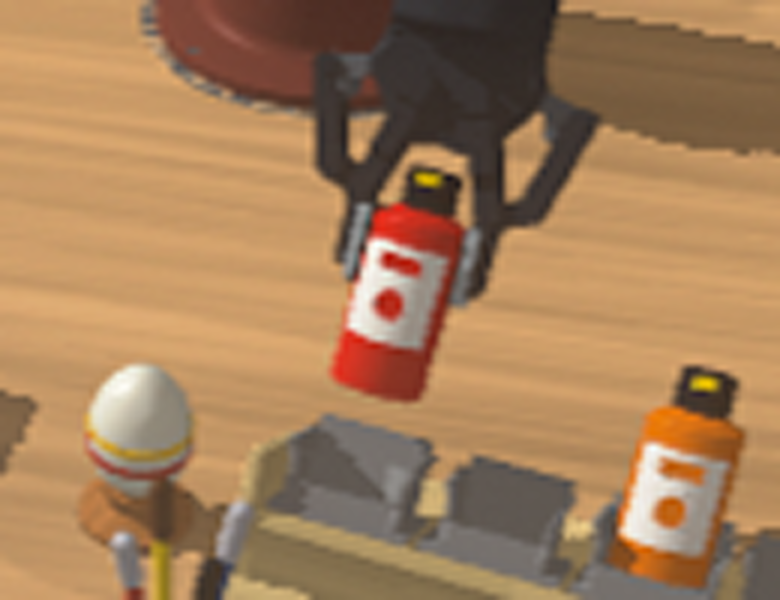

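Run:
```python
from h import *
bias={'top':np.array([-.0038,0,0]),'scene':np.array([.0015,-.0023,0])}
Rr=R.from_euler('z',-11,degrees=True).as_matrix(); Rh=Rr@R.from_euler('y',-30,degrees=True).as_matrix()
o=np.array([.5498,.1883,.045])+Rr@[0,-.111,0]
for n in('scene','top'):
    im,d=load(n);P=pts(n,d)-bias[n];q=(P-o)@Rh*1e3;c=im.astype(int)
    near=(abs(q[...,0])<45)&(abs(q[...,1])<38)&(q[...,2]>145)&(q[...,2]<180)
    ye=near&(c[...,1]>c[...,0]+40)&(c[...,2]>c[...,0]+40)&(c[...,1]>.6*c[...,2])
    print(n,ye.sum(),q[ye].mean(0).round(1))
    lab=(abs(q[...,1])<38)&(abs(q[...,0])<45)&(q[...,2]>85)&(q[...,2]<135)
    for z0 in range(88,134,6):
        s=lab&(abs(q[...,2]-z0)<3); red=s&(c[...,2]>c[...,0]+60); w=s&~red&(c.min(-1)>90)&(c.max(-1)-c.min(-1)<45)
        if s.any() and red.any() and w.any(): print('  z',z0,'red y',np.percentile(q[red][:,1],[1,99]).round(1),'white y',np.percentile(q[w][:,1],[1,99]).round(1),w.sum())
```

```text
scene 11 [ 20.5   3.7 169.1]
  z 88 red y [-17.9  21.3] white y [-1.8  9.6] 2
  z 94 red y [-21.6  22.6] white y [-15.9  17. ] 24
  z 100 red y [-16.9  22.7] white y [-16.5  18.8] 23
  z 106 red y [-19.5  23.1] white y [-16.   16.6] 15
  z 112 red y [-24.7  29.9] white y [-16.9  28.9] 17
  z 118 red y [-17.9  24.4] white y [-26.5  30.4] 33
  z 124 red y [-32.6  22.2] white y [-28.2  30.4] 25
  z 130 red y [-29.   24.1] white y [-26.6  30.4] 20
top 30 [ 21.2   2.  163.4]
  z 88 red y [-23.3 -20.3] white y [-17.4  15.7] 11
  z 94 red y [-23.1 -20. ] white y [-18.6  10.4] 15
  z 100 red y [-21.6   3.4] white y [-18.9  15.7] 12
  z 106 red y [-19.6   1. ] white y [-17.1  16. ] 8
  z 112 red y [-21.   -0.4] white y [-24.7  12.7] 21
  z 118 red y [-21.    0.8] white y [-28.   15.4] 16
  z 124 red y [-19.7   7.8] white y [-26.8  28.6] 12
  z 130 red y [-19.1 -17.7] white y [-28.3  13.2] 13
```

```bash
python3 place.py round -.5 -.5 25 -1.4 119 -2; python3 place.py round -.5 -.5 10 -1.4 119 -2|head -2; python3 place.py round -.5 -.5 -1 -1.4 119 -2|head -2
```

```text
[0.4586 0.0924 0.1702]
row -0.0024, 0.0012, 0.0610, -0.0007, -0.0019, 0.0113  rows>=0.7
t 6.2 err holder frame mm [ 1.4  0.7 36.6] force holder [-0.   0.8 -1.5] op 0.0455 q [ 0.12 -0.56  2.34 -0.2   0.87  1.99]
[0.466  0.091  0.1572]
row -0.0025, 0.0012, 0.0860, -0.0007, -0.0019, 0.0113  rows>=1.0
[0.4714 0.0899 0.1476]
row -0.0026, 0.0012, 0.1044, -0.0007, -0.0019, 0.0113  rows>=1.3
```

>>> apply_moves --rows '[-0.0024, 0.0012, 0.02, 0, -0.002, 0.0113, -0.0024, 0.0012, 0.04, 0, -0.002, 0.0113, -0.0024, 0.0012, 0.061, 0, -0.002, 0.0113, -0.0025, 0.0012, 0.07, 0, -0.002, 0.0113, -0.0025, 0.0012, 0.08, 0, -0.002, 0.0113, -0.0025, 0.0012, 0.086, 0, -0.002, 0.0113, -0.0025, 0.0012, 0.086, 0, -0.002, 0.0113]'

```text
t: 6.9
tool_pos: [0.4653, 0.091, 0.1552]
tool_rot: [2.979, -0.338, 0.795]
contact_force: [-0.0, -0.3, -0.9]
opening: 0.0455
grip_force: 41.7
```

```bash
python3 place.py round -.5 -.5 0 -1.4 119 -2
```

```text
[0.4709 0.09   0.1485]
row 0.0027, -0.0002, 0.0144, -0.0001, 0.0022, 0.0005  rows>=0.2
t 6.9 err holder frame mm [-1.6 -0.1  8.6] force holder [-0.4 -0.3 -0.8] op 0.0455 q [ 0.1  -0.41  2.32 -0.21  0.74  2.02]
```

>>> apply_moves --rows '[0.0015, 0, 0.005, 0, 0.002, 0, 0.0015, 0, 0.009, 0, 0.002, 0, 0.0015, 0, 0.0125, 0, 0.002, 0, 0.0015, 0, 0.0145, 0, 0.002, 0, 0.0015, 0, 0.0145, 0, 0.002, 0]'

```text
t: 7.4
tool_pos: [0.4708, 0.09, 0.1493]
tool_rot: [2.976, -0.338, 0.802]
contact_force: [-6.6, 0.1, 5.5]
opening: 0.0453
grip_force: 39.6
```

```bash
python3 place.py round -.5 -.5 0 -1.4 119 -2
```

```text
[0.4709 0.09   0.1485]
row -0.0006, -0.0000, 0.0012, -0.0000, -0.0006, 0.0005  rows>=0.0
t 7.4 err holder frame mm [ 0.4 -0.   0.7] force holder [-2.8 -1.2  8. ] op 0.0453 q [ 0.1  -0.38  2.31 -0.22  0.71  2.02]
```

>>> apply_moves --rows '[0, 0, 0, 0, 0, 0, 0, 0, 0, 0, 0, 0, 0, 0, 0, 0, 0, 0, 0, 0, 0, 0, 0, 0, 0, 0, 0, 0, 0, 0, 0, 0, -0.03, 0, 0, 0, 0, 0, -0.08, 0, 0, 0, 0, 0, -0.14, 0, 0, 0, 0, 0, -0.2, 0, 0, 0, 0, 0, -0.2, 0, 0, 0, 0, 0, -0.2, 0, 0, 0]' --grip 0.75

```text
t: 8.5
tool_pos: [0.4115, 0.1016, 0.2532]
tool_rot: [2.977, -0.338, 0.804]
contact_force: [-0.1, 1.2, -0.9]
opening: 0.0641
grip_force: 0.0
```

```bash
python3 chk.py round r3; python3 go.py .4685 -.342 .22 -11 0; python3 go.py .4685 -.342 .22 -9 0
```

```text
scene 301 lo [[-26.0, -20.4, 14.0], [23.5, 24.3, 93.9]] med [13.7  4.9 56.1] lip 22 [25.9  2.8 37.9] white 52 [16.8 -4.7 69.2]
top 336 lo [[-18.5, -21.8, 2.5], [24.3, 21.5, 107.1]] med [12.8 -8.  76.4] lip 19 [ 13.7   1.6 106.9] white 29 [ 19.1 -10.2  55.2]
row 0.2023, 0.7005, 0.1616, -0.0054, -0.3319, -0.0212  rows>=9.0
row 0.2023, 0.7005, 0.1616, 0.0004, -0.3320, -0.0430  rows>=9.0
```

View pics/r3_scene.png

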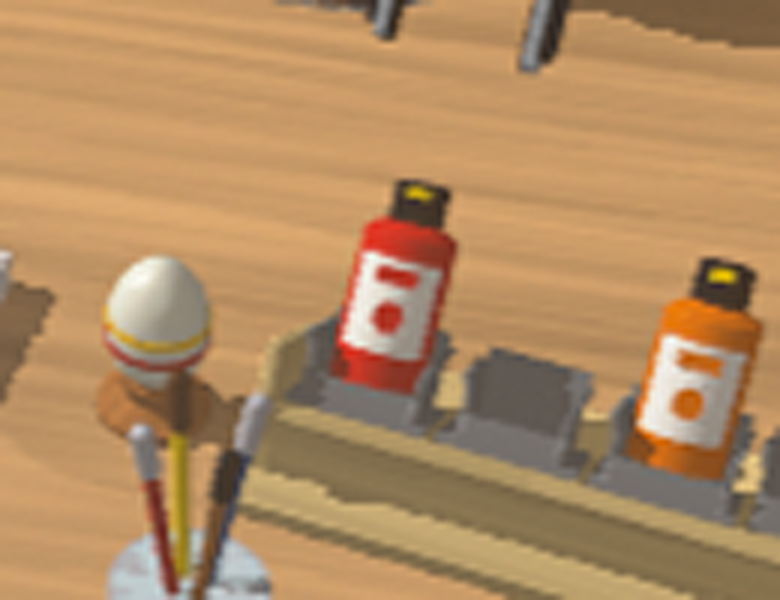

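```bash
python3 go.py .4692 -.343 .22 -9 0;python3 go.py .4692 -.343 .122 -9 0
```

```text
row 0.2036, 0.7018, 0.1623, 0.0004, -0.3320, -0.0430  rows>=9.0
row 0.1223, 0.7045, 0.3040, 0.0004, -0.3320, -0.0430  rows>=9.3
```

>>> apply_moves --rows '[0.02, 0.08, 0, 0, -0.04, 0, 0.05, 0.16, 0.01, 0, -0.08, -0.01, 0.2036, 0.7018, 0.1623, 0, -0.332, -0.043, 0.2036, 0.7018, 0.1623, 0, -0.332, -0.043, 0.2036, 0.7018, 0.1623, 0, -0.332, -0.043, 0.2036, 0.7018, 0.1623, 0, -0.332, -0.043, 0.2036, 0.7018, 0.1623, 0, -0.332, -0.043, 0.2036, 0.7018, 0.1623, 0, -0.332, -0.043, 0.2036, 0.7018, 0.1623, 0, -0.332, -0.043, 0.2036, 0.7018, 0.1623, 0, -0.332, -0.043, 0.2036, 0.7018, 0.1623, 0, -0.332, -0.043, 0.2036, 0.7018, 0.1623, 0, -0.332, -0.043]'

```text
t: 9.8
tool_pos: [0.4692, -0.342, 0.2198]
tool_rot: [-3.13, 0.246, 0.0]
contact_force: [-0.5, 0.2, 0.1]
opening: 0.0638
grip_force: 0.0
```

```bash
python3 go.py .4692 -.343 .122 -9 0
```

```text
row 0.0002, 0.0020, 0.1630, -0.0012, 0.0001, 0.0001  rows>=2.0
```

>>> apply_moves --rows '[0, 0.002, 0.06, 0, 0, 0, 0, 0.002, 0.12, 0, 0, 0, 0, 0.002, 0.163, 0, 0, 0, 0, 0.002, 0.163, 0, 0, 0, 0, 0.002, 0.163, 0, 0, 0]'

```text
t: 10.3
tool_pos: [0.4698, -0.343, 0.124]
tool_rot: [-3.132, 0.244, -0.003]
contact_force: [0.6, 0.3, -0.4]
opening: 0.0641
grip_force: 0.0
```

>>> apply_moves --rows '[0, 0, 0, 0, 0, 0, 0, 0, 0, 0, 0, 0, 0, 0, 0, 0, 0, 0, 0, 0, 0, 0, 0, 0, 0, 0, 0, 0, 0, 0, 0, 0, 0, 0, 0, 0, 0, 0, 0, 0, 0, 0, 0, 0, 0, 0, 0, 0]' --grip 0 --grip_force 40

```text
t: 11.1
tool_pos: [0.4709, -0.3451, 0.1265]
tool_rot: [3.13, -0.246, 0.009]
contact_force: [-0.8, 0.6, 6.7]
opening: 0.0399
grip_force: 40.0
```

```bash
python3 go.py .4692 -.343 .28 -11 0
```

```text
row -0.0018, -0.0025, -0.2559, 0.0012, -0.0037, 0.0222  rows>=3.1
```

>>> apply_moves --rows '[0, 0, -0.06, 0, 0, 0, 0, 0, -0.13, 0, 0, 0, 0, 0, -0.2, 0, 0, 0, 0, 0, -0.26, 0, 0, 0, 0, 0, -0.26, 0, 0, 0, 0, 0, -0.26, 0, 0, 0]'

```text
t: 11.7
tool_pos: [0.4694, -0.3441, 0.2805]
tool_rot: [3.131, -0.246, 0.006]
contact_force: [-0.5, -0.4, -2.0]
opening: 0.0399
grip_force: 40.7
```

```bash
python3 place.py square 0 0 120 0 122 0;  python3 place.py square 0 0 60 0 122 0
```

```text
[0.424  0.1751 0.2546]
row -0.2104, -0.8429, 0.0415, -0.0052, 0.3309, 0.0219  rows>=10.4
t 11.7 err holder frame mm [ 137.4 -501.   -49.4] force holder [-1.3 -0.4 -1.5] op 0.0399 q [-0.76 -0.04  1.74  0.    1.43  0.97]
[0.4534 0.1693 0.2026]
row -0.1607, -0.8412, 0.1283, -0.0052, 0.3309, 0.0219  rows>=10.4
t 11.7 err holder frame mm [ 137.4 -501.    10.6] force holder [-1.3 -0.4 -1.5] op 0.0399 q [-0.76 -0.04  1.74  0.    1.43  0.97]
```

```bash
python3 place.py square 0 0 170 0 122 0
```

```text
[0.3994 0.1798 0.2979]
row -0.2518, -0.8442, -0.0308, -0.0052, 0.3309, 0.0219  rows>=10.6
t 11.7 err holder frame mm [ 137.4 -501.   -99.4] force holder [-1.3 -0.4 -1.5] op 0.0399 q [-0.76 -0.04  1.74  0.    1.43  0.97]
```

>>> apply_moves --rows '[-0.02, -0.08, -0.03, 0, 0.03, 0, -0.05, -0.16, -0.06, 0, 0.08, 0, -0.25, -0.844, -0.05, -0.005, 0.331, 0.022, -0.25, -0.844, -0.05, -0.005, 0.331, 0.022, -0.25, -0.844, -0.05, -0.005, 0.331, 0.022, -0.25, -0.844, -0.05, -0.005, 0.331, 0.022, -0.25, -0.844, -0.05, -0.005, 0.331, 0.022, -0.25, -0.844, -0.05, -0.005, 0.331, 0.022, -0.25, -0.844, -0.05, -0.005, 0.331, 0.022, -0.25, -0.844, -0.031, -0.005, 0.331, 0.022, -0.25, -0.844, -0.031, -0.005, 0.331, 0.022, -0.25, -0.844, -0.031, -0.005, 0.331, 0.022, -0.25, -0.844, -0.031, -0.005, 0.331, 0.022, -0.25, -0.844, -0.031, -0.005, 0.331, 0.022]'

```text
t: 13.1
tool_pos: [0.4001, 0.1787, 0.2963]
tool_rot: [2.975, -0.288, 0.791]
contact_force: [0.4, 0.4, -2.2]
opening: 0.0402
grip_force: 41.2
```

```bash
python3 place.py square 0 0 60 0 122 0
```

```text
[0.4534 0.1693 0.2026]
row 0.0007, -0.0018, 0.1804, 0.0006, 0.0024, -0.0007  rows>=2.2
t 13.1 err holder frame mm [ -0.   -1.  108.2] force holder [-0.8  0.5 -2.1] op 0.0402 q [ 0.38 -0.65  2.23 -0.3   1.13  2.21]
```

>>> apply_moves --rows '[0, -0.001, 0.06, 0, 0.002, 0, 0.0007, -0.0018, 0.12, 0, 0.002, 0, 0.0007, -0.0018, 0.16, 0, 0.002, 0, 0.0007, -0.0018, 0.18, 0, 0.002, 0, 0.0007, -0.0018, 0.18, 0, 0.002, 0, 0.0007, -0.0018, 0.18, 0, 0.002, 0]'

```text
t: 13.7
tool_pos: [0.4543, 0.1699, 0.2055]
tool_rot: [2.973, -0.289, 0.801]
contact_force: [-0.6, 0.0, -1.0]
opening: 0.0397
grip_force: 41.2
```

```bash
python3 place.py square 0 0 25 0 122 0; python3 chk.py square s1
```

```text
[0.4706 0.166  0.1723]
row -0.0036, 0.0012, 0.0619, -0.0006, -0.0017, -0.0015  rows>=0.7
t 13.7 err holder frame mm [ 2.1  0.7 37.2] force holder [-1.  -0.1 -0.6] op 0.0397 q [ 0.31 -0.42  2.24 -0.32  0.88  2.22]
scene 301 lo [[-4.2, -17.2, 66.5], [23.3, 22.3, 151.6]] med [ 16.8   3.7 106. ] lip 23 [26.4  6.4 64.2] white 125 [ 17.5   3.3 111.2]
top 215 lo [[-4.7, -18.8, 62.5], [22.8, 21.0, 149.2]] med [ 19.3  -4.8 134.8] lip 21 [ 17.9   1.3 168.1] white 34 [ 21.4   1.1 105. ]
```

View pics/s1_scene.png

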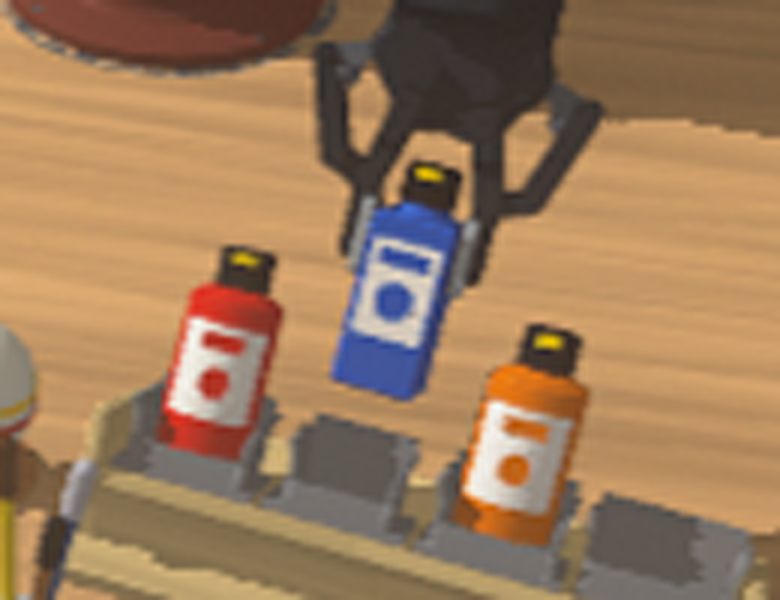

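```bash
python3 place.py square -.5 -.3 10 0.3 122.5 0
```

```text
[0.477  0.1645 0.1593]
row -0.0060, 0.0030, 0.0875, -0.0015, -0.0028, -0.0011  rows>=1.1
t 13.8 err holder frame mm [ 3.4  1.6 52.5] force holder [-0.8  0.3 -1.9] op 0.0399 q [ 0.31 -0.42  2.24 -0.32  0.88  2.22]
```

>>> apply_moves --rows '[-0.0035, 0.0015, 0.02, 0, -0.002, 0, -0.0035, 0.0015, 0.04, 0, -0.002, 0, -0.0035, 0.0015, 0.055, 0, -0.002, 0, -0.0035, 0.0015, 0.068, 0, -0.002, 0, -0.0035, 0.0015, 0.08, 0, -0.002, 0, -0.0035, 0.0015, 0.086, 0, -0.002, 0, -0.0035, 0.0015, 0.086, 0, -0.002, 0]'

```text
t: 14.5
tool_pos: [0.4879, 0.1647, 0.1747]
tool_rot: [2.962, -0.279, 0.841]
contact_force: [-0.2, -16.6, 34.8]
opening: 0.0395
grip_force: 46.0
```

```bash
python3 place.py square -.5 -.3 0 .3 122.5 0
```

```text
[0.4819 0.1635 0.1507]
row -0.0290, 0.0039, 0.0290, -0.0025, -0.0190, 0.0020  rows>=0.5
t 14.5 err holder frame mm [16.9  2.3 17.9] force holder [ 20.  -16.3  28.6] op 0.0395 q [ 0.28 -0.3   2.21 -0.35  0.75  2.23]
```

```bash
python3 chk.py square s2; python3 place.py square 0 0 60 .3 122.5 0
```

```text
scene 288 lo [[8.2, -15.4, 29.5], [42.6, 23.6, 115.0]] med [28.8  5.1 77.5] lip 21 [34.   8.2 21.4] white 91 [29.   3.5 71.4]
top 95 lo [[10.2, -17.8, 27.0], [44.3, 22.5, 114.0]] med [ 36.7 -10.1 103. ] lip 0  white 0 
[0.4529 0.1694 0.2029]
row -0.0251, 0.0030, -0.0708, -0.0026, -0.0191, 0.0019  rows>=0.9
t 14.6 err holder frame mm [ 16.3   2.  -42. ] force holder [ 20.4 -16.6  27.7] op 0.0398 q [ 0.28 -0.3   2.21 -0.35  0.75  2.23]
```

View pics/s2_scene.png

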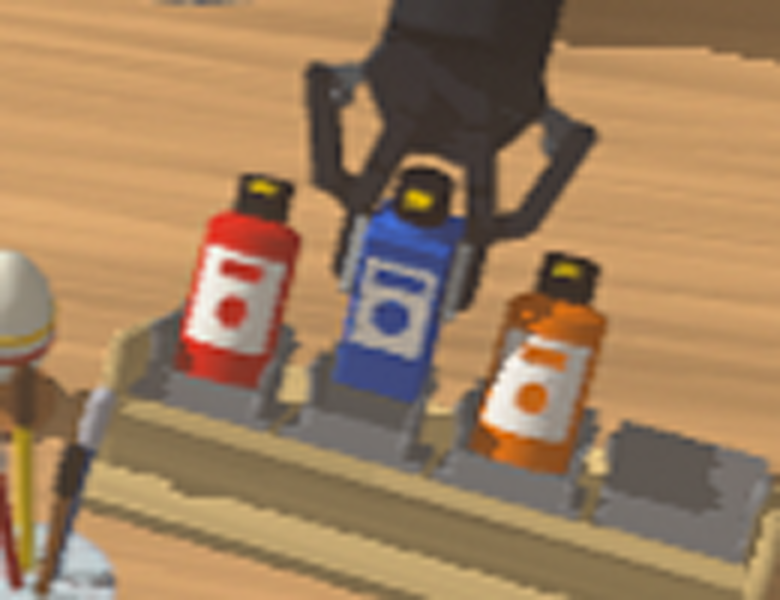

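>>> apply_moves --rows '[0, 0, -0.02, 0, 0, 0, 0, 0.001, -0.05, 0, 0, 0, 0, 0.001, -0.08, 0, 0, 0, 0, 0.001, -0.086, 0, 0, 0, 0, 0.001, -0.086, 0, 0, 0, 0, 0.001, -0.086, 0, 0, 0]'

```text
t: 15.2
tool_pos: [0.4517, 0.1693, 0.2028]
tool_rot: [2.976, -0.287, 0.794]
contact_force: [0.0, 0.4, -2.2]
opening: 0.0399
grip_force: 41.4
```

```bash
python3 place.py square 2.5 0 60 .3 122.5 0; python3 chk.py square s3
python3 - <<'E'
from h import *
from place import Y
bias={'top':np.array([-.0038,0,0]),'scene':np.array([.0015,-.0023,0])}
Rr=R.from_euler('z',-11,degrees=True).as_matrix(); Rh=Rr@R.from_euler('y',-30,degrees=True).as_matrix()
for h,ch in(('square',0),('round',2)):
  o=np.array([.5498,.1883,.045])+Rr@[0,Y[h]/1e3,0]
  for n in('scene','top'):
    im,d=load(n);P=pts(n,d)-bias[n];q=(P-o)@Rh*1e3;c=im.astype(int)
    oth=[i for i in range(3) if i!=ch]
    z0=60 if h=='square' else 0
    s=(abs(q[...,1])<14 if h=='square' else abs(q[...,1])<5)&(q[...,0]>8)&(q[...,0]<45)&(q[...,2]>z0+18)&(q[...,2]<z0+80)&((c[...,ch]>c[...,oth].max(-1)+35)|(c.min(-1)>120))
    p=q[s]; f=np.polyfit(p[:,2],p[:,0],1); fy=np.polyfit(p[:,1],p[:,0],1); print(h,n,s.sum(),'pitch deg',np.degrees(np.arctan(f[0])).round(1),'x at h=49',np.polyval(f,z0+49).round(1),'face yaw',np.degrees(np.arctan(fy[0])).round(1))
E
```

```text
[0.455  0.169  0.2041]
row 0.0059, -0.0007, 0.0007, -0.0005, 0.0014, -0.0002  rows>=0.1
t 15.2 err holder frame mm [-3.5 -0.4  0.5] force holder [-1.1  0.4 -1.9] op 0.0399 q [ 0.31 -0.43  2.25 -0.31  0.88  2.22]
scene 264 lo [[-13.0, -17.1, 72.7], [24.7, 21.3, 156.4]] med [ 10.    3.5 124.7] lip 33 [32.2  6.  64. ] white 88 [  9.1   1.2 113.1]
top 99 lo [[-5.2, -19.3, 76.2], [25.7, 19.0, 158.5]] med [ 18.2 -12.4 144.2] lip 17 [ 31.7   0.5 165. ] white 0 
square scene 98 pitch deg 19.0 x at h=49 9.4 face yaw -0.6
square top 7 pitch deg 20.1 x at h=49 13.1 face yaw 2.5
round scene 73 pitch deg -3.0 x at h=49 18.9 face yaw 7.3
round top 41 pitch deg -2.6 x at h=49 22.1 face yaw 1.1
```

```bash
cat > back.py <<'E'
from go import *
for bz in (.15,.02,.006):
    Rg=Rt(-11,19.5); p=np.array([.469,-.343,bz])-Rg.apply([-.0229,0,.1186]); print(p.round(4)); rel(p,Rg)
E
python3 back.py
```

```text
[ 0.4513 -0.3396  0.2694]
row 0.1959, 0.8323, -0.0171, -0.0002, -0.1146, -0.0002  rows>=10.3
[ 0.4513 -0.3396  0.1394]
row 0.0881, 0.8324, 0.1709, -0.0002, -0.1146, -0.0002  rows>=10.3
[ 0.4513 -0.3396  0.1254]
row 0.0765, 0.8324, 0.1911, -0.0002, -0.1146, -0.0002  rows>=10.3
```

>>> apply_moves --rows '[0, 0, -0.06, 0, 0, 0, 0, 0, -0.12, 0, 0, 0, 0, 0, -0.18, 0, 0, 0, 0, 0.05, -0.18, 0, 0, 0, 0.04, 0.2, -0.17, 0, -0.03, 0, 0.1, 0.4, -0.12, 0, -0.08, 0, 0.196, 0.832, -0.017, 0, -0.115, 0, 0.196, 0.832, -0.017, 0, -0.115, 0, 0.196, 0.832, -0.017, 0, -0.115, 0, 0.196, 0.832, -0.017, 0, -0.115, 0, 0.196, 0.832, -0.017, 0, -0.115, 0, 0.196, 0.832, -0.017, 0, -0.115, 0, 0.196, 0.832, -0.017, 0, -0.115, 0, 0.196, 0.832, -0.017, 0, -0.115, 0, 0.196, 0.832, -0.017, 0, -0.115, 0, 0.196, 0.832, -0.017, 0, -0.115, 0, 0.196, 0.832, -0.017, 0, -0.115, 0]'

```text
t: 17.0
tool_pos: [0.4515, -0.3386, 0.2696]
tool_rot: [3.053, -0.294, 0.525]
contact_force: [-0.3, -0.0, -1.1]
opening: 0.0396
grip_force: 41.7
```

```bash
python3 back.py
python3 - <<'E'
from h import *
for n,b in(('scene',np.array([.0015,-.0023,0])),('top',np.array([-.0038,0,0]))):
    im,d=grab(n);P=pts(n,d)-b;c=im.astype(int)
    s=(np.hypot(P[...,0]-.465,P[...,1]+.343)<.06)&(P[...,2]>.13)&(P[...,2]<.27)&(c[...,0]>c[...,1:].max(-1)+30)
    q=(P[s]-[.469,-.343,0])@R.from_euler('z',-11,degrees=True).as_matrix()
    print(n,s.sum(),np.percentile(q,[1,99],axis=0).round(4).tolist())
    f=q[(abs(q[:,1])<.015)&(q[:,2]<.225)]; k=np.polyfit(f[:,2],f[:,0],1); print('pitch',np.degrees(np.arctan(k[0])),len(f))
o=ctrl.get_obs();print(o['t'],o['q'].round(2),o['contact_force'])
E
```

```text
[ 0.4513 -0.3396  0.2694]
row -0.0001, 0.0016, 0.0002, -0.0014, 0.0000, -0.0002  rows>=0.0
[ 0.4513 -0.3396  0.1394]
row -0.0724, 0.0021, 0.2045, -0.0014, 0.0000, -0.0002  rows>=2.6
[ 0.4513 -0.3396  0.1254]
row -0.0802, 0.0021, 0.2265, -0.0014, 0.0000, -0.0002  rows>=2.9
scene 252 [[-0.0235, -0.0135, 0.1643], [0.0191, 0.0254, 0.2485]]
pitch 5.140854801689019 66
top 60 [[-0.0216, -0.0146, 0.1734], [0.021, 0.0231, 0.2545]]Traceback (most recent call last):
  File "<stdin>", line 7, in <module>
    raise TypeError("expected non-empty vector for x")
TypeError: expected non-empty vector for x
```

>>> apply_moves --rows '[-0.03, 0.001, 0.07, 0, 0.045, 0, -0.055, 0.001, 0.14, 0, 0.045, 0, -0.072, 0.002, 0.2, 0, 0.045, 0, -0.079, 0.002, 0.222, 0, 0.045, 0, -0.082, 0.002, 0.23, 0, 0.045, 0, -0.083, 0.002, 0.236, 0, 0.045, 0, -0.083, 0.002, 0.236, 0, 0.045, 0]'

```text
t: 17.8
tool_pos: [0.453, -0.3412, 0.1225]
tool_rot: [3.022, -0.29, 0.636]
contact_force: [0.1, -0.6, -1.8]
opening: 0.0399
grip_force: 41.7
```

>>> apply_moves --rows '[-0.003, 0, 0.006, 0, 0, 0, -0.005, 0, 0.011, 0, 0, 0, -0.005, 0, 0.012, 0, 0, 0, -0.005, 0, 0.012, 0, 0, 0]'

```text
t: 18.2
tool_pos: [0.4526, -0.3411, 0.1139]
tool_rot: [3.023, -0.291, 0.635]
contact_force: [-1.6, 1.5, 4.8]
opening: 0.0397
grip_force: 42.4
```

>>> apply_moves --rows '[0, 0, 0, 0, 0, 0, 0, 0, 0, 0, 0, 0, 0, 0, 0, 0, 0, 0, 0, 0, 0, 0, 0, 0, 0, 0, 0, 0, 0, 0, 0, 0, -0.05, 0, 0, 0, 0, 0, -0.12, 0, 0, 0, 0, 0, -0.19, 0, 0, 0, 0, 0, -0.19, 0, 0, 0, 0, 0, -0.19, 0, 0, 0]' --grip 0.75

```text
t: 19.2
tool_pos: [0.4073, -0.3323, 0.2184]
tool_rot: [3.022, -0.291, 0.635]
contact_force: [0.3, 0.4, -0.4]
opening: 0.0642
grip_force: 0.0
```

```bash
python3 - <<'E'
from h import *
for n,b in(('scene',np.array([.0015,-.0023,0])),('top',np.array([-.0038,0,0]))):
    im,d=grab(n);P=pts(n,d)-b;c=im.astype(int)
    near=(abs(P[...,0]-.475)<.06)&(abs(P[...,1]+.343)<.05)
    s=near&(P[...,2]>.082)&(P[...,2]<.094)&(c[...,0]>c[...,1:].max(-1)+30)
    cap=near&(P[...,2]>.107)&(P[...,2]<.12)&(c.max(-1)<75)
    print(n,'body',s.sum(),cv2.minAreaRect((P[s][:,:2]*1000).astype(np.float32)),'cap',cap.sum(),cv2.minEnclosingCircle((P[cap][:,:2]*1000).astype(np.float32)) if cap.any() else '',np.median(P[cap][:,2]) if cap.any() else '')
E
python3 go.py .469 -.343 .22 -11 0
```

```text
scene body 79 ((473.2713928222656, -342.35467529296875), (38.657493591308594, 39.001129150390625), 75.58056640625) cap 31 ((473.4626159667969, -341.82196044921875), 14.031229019165039) 0.11289747413838143
top body 134 ((474.341064453125, -343.4784851074219), (39.466827392578125, 39.78659439086914), 80.23045349121094) cap 82 ((474.3620910644531, -342.84716796875), 12.126375198364258) 0.11256339500377398
row 0.0996, -0.0005, 0.0351, -0.0019, -0.2612, -0.0003  rows>=2.7
```

```bash
python3 go.py .4742 -.343 .22 -10.5 0; python3 go.py .4742 -.343 .122 -10.5 0
```

```text
row 0.1074, -0.0021, 0.0385, -0.0007, -0.2612, -0.0058  rows>=2.7
row 0.0423, -0.0016, 0.1883, -0.0007, -0.2612, -0.0058  rows>=2.7
```

>>> apply_moves --rows '[0.1074, -0.0021, 0.0385, 0, -0.261, -0.006, 0.1074, -0.0021, 0.0385, 0, -0.261, -0.006, 0.1074, -0.0021, 0.0385, 0, -0.261, -0.006, 0.1074, -0.0021, 0.0385, 0, -0.261, -0.006, 0.1074, -0.0021, 0.0385, 0, -0.261, -0.006, 0.08, -0.002, 0.1, 0, -0.261, -0.006, 0.0423, -0.0016, 0.188, 0, -0.261, -0.006, 0.0423, -0.0016, 0.188, 0, -0.261, -0.006, 0.0423, -0.0016, 0.188, 0, -0.261, -0.006, 0.0423, -0.0016, 0.188, 0, -0.261, -0.006]'

```text
t: 20.3
tool_pos: [0.475, -0.3446, 0.1258]
tool_rot: [3.126, -0.287, 0.008]
contact_force: [0.3, -0.3, 0.7]
opening: 0.0638
grip_force: 0.0
```

>>> apply_moves --rows '[0, 0, 0, 0, 0, 0, 0, 0, 0, 0, 0, 0, 0, 0, 0, 0, 0, 0, 0, 0, 0, 0, 0, 0, 0, 0, 0, 0, 0, 0, 0, 0, 0, 0, 0, 0, 0, 0, 0, 0, 0, 0, 0, 0, 0, 0, 0, 0]' --grip 0 --grip_force 70

```text
t: 21.1
tool_pos: [0.4759, -0.3452, 0.1269]
tool_rot: [3.124, -0.286, 0.009]
contact_force: [-1.2, -0.8, 6.8]
opening: 0.039
grip_force: 71.1
```

```bash
python3 go.py .4742 -.343 .28 -10.5 0
```

```text
row -0.0019, -0.0021, -0.2552, 0.0023, -0.0040, 0.0003  rows>=3.1
```

>>> apply_moves --rows '[0, 0, -0.06, 0, 0, 0, 0, 0, -0.13, 0, 0, 0, 0, 0, -0.2, 0, 0, 0, 0, 0, -0.26, 0, 0, 0, 0, 0, -0.26, 0, 0, 0]'

```text
t: 21.6
tool_pos: [0.4763, -0.3453, 0.2877]
tool_rot: [3.12, -0.286, 0.02]
contact_force: [0.5, -1.0, -0.3]
opening: 0.0393
grip_force: 71.3
```

```bash
python3 place.py square 0.3 0 170 -1.7 123 0
```

```text
[0.4006 0.1796 0.2997]
row -0.2826, -0.8372, -0.0301, 0.0030, 0.3248, 0.0071  rows>=10.6
t 21.6 err holder frame mm [ 145.1 -500.8  -97.7] force holder [ 0.5 -0.9 -0.6] op 0.0393 q [-0.75 -0.03  1.72  0.    1.43  1.  ]
```

>>> apply_moves --rows '[-0.02, -0.08, -0.03, 0, 0.03, 0, -0.05, -0.16, -0.06, 0, 0.08, 0, -0.28, -0.837, -0.05, 0.003, 0.328, 0.007, -0.28, -0.837, -0.05, 0.003, 0.328, 0.007, -0.28, -0.837, -0.05, 0.003, 0.328, 0.007, -0.28, -0.837, -0.05, 0.003, 0.328, 0.007, -0.28, -0.837, -0.05, 0.003, 0.328, 0.007, -0.28, -0.837, -0.05, 0.003, 0.328, 0.007, -0.28, -0.837, -0.05, 0.003, 0.328, 0.007, -0.28, -0.837, -0.03, 0.003, 0.328, 0.007, -0.28, -0.837, -0.03, 0.003, 0.328, 0.007, -0.28, -0.837, -0.03, 0.003, 0.328, 0.007, -0.28, -0.837, -0.03, 0.003, 0.328, 0.007, -0.28, -0.837, -0.03, 0.003, 0.328, 0.007]'

```text
t: 23.0
tool_pos: [0.4003, 0.1799, 0.2964]
tool_rot: [2.982, -0.292, 0.788]
contact_force: [-0.2, -0.2, -1.6]
opening: 0.039
grip_force: 72.1
```

```bash
python3 place.py square 0.3 0 50 -1.7 123 0
```

```text
[0.4595 0.1682 0.1958]
row 0.0048, 0.0013, 0.1954, -0.0028, 0.0046, -0.0026  rows>=2.3
t 23.0 err holder frame mm [ -2.    0.3 117.3] force holder [-0.9 -0.2 -1.4] op 0.039 q [ 0.38 -0.65  2.23 -0.29  1.13  2.21]
```

>>> apply_moves --rows '[0.002, 0.001, 0.06, -0.003, 0.0046, -0.002, 0.003, 0.0013, 0.12, -0.003, 0.0046, -0.002, 0.003, 0.0013, 0.16, -0.003, 0.0046, -0.002, 0.003, 0.0013, 0.18, -0.003, 0.0046, -0.002, 0.003, 0.0013, 0.195, -0.003, 0.0046, -0.002, 0.003, 0.0013, 0.195, -0.003, 0.0046, -0.002, 0.003, 0.0013, 0.195, -0.003, 0.0046, -0.002, 0.003, 0.0013, 0.195, -0.003, 0.0046, -0.002]'

```text
t: 23.8
tool_pos: [0.4591, 0.1696, 0.1979]
tool_rot: [2.974, -0.287, 0.803]
contact_force: [0.7, -0.7, -1.1]
opening: 0.0392
grip_force: 71.9
```

```bash
python3 place.py square 0.3 0 30 -1.7 123 0;python3 - <<'E'
from h import *
from place import Y
bias={'top':np.array([-.0038,0,0]),'scene':np.array([.0015,-.0023,0])}
Rr=R.from_euler('z',-11,degrees=True).as_matrix(); Rh=Rr@R.from_euler('y',-30,degrees=True).as_matrix()
for n in('scene','top'): grab(n)
for h,ch in(('square',0),('round',2)):
  o=np.array([.5498,.1883,.045])+Rr@[0,Y[h]/1e3,0]
  for n in('scene','top'):
    im,d=load(n);P=pts(n,d)-bias[n];q=(P-o)@Rh*1e3;c=im.astype(int)
    oth=[i for i in range(3) if i!=ch]
    z0=50 if h=='square' else 0
    s=(abs(q[...,1])<(14 if h=='square' else 5))&(q[...,0]>8)&(q[...,0]<45)&(q[...,2]>z0+12)&(q[...,2]<z0+78)&((c[...,ch]>c[...,oth].max(-1)+35)|(c.min(-1)>120))
    p=q[s]; f=np.polyfit(p[:,2],p[:,0],1); fy=np.polyfit(p[:,1],p[:,0],1); print(h,n,s.sum(),'pitch deg',np.degrees(np.arctan(f[0])).round(1),'x at h=10,49',np.polyval(f,[z0+10,z0+49]).round(1),'face yaw',np.degrees(np.arctan(fy[0])).round(1))
    s=(abs(q[...,1])<36)&(q[...,0]>-10)&(q[...,0]<25)&(q[...,2]>z0+12)&(q[...,2]<z0+75)&(c[...,ch]>c[...,oth].max(-1)+50); print('   y ext',np.percentile(q[s][:,1],[2,98]).round(1))
E
```

```text
[0.4693 0.1662 0.1785]
row -0.0009, 0.0023, 0.0369, -0.0014, -0.0021, -0.0005  rows>=0.4
t 23.8 err holder frame mm [ 0.5  1.4 22.2] force holder [ 0.1 -0.6 -1.3] op 0.0392 q [ 0.3  -0.4   2.24 -0.32  0.85  2.22]
square scene 239 pitch deg 0.5 x at h=10,49 [17.9 18.3] face yaw 2.0
   y ext [-14.4  22.5]
square top 77 pitch deg -0.1 x at h=10,49 [21.5 21.4] face yaw 0.6
   y ext [-18.2  14.5]
round scene 76 pitch deg -0.5 x at h=10,49 [19.3 18.9] face yaw -4.6
   y ext [-19.9  24. ]
round top 51 pitch deg -3.1 x at h=10,49 [24.6 22.4] face yaw 6.3
   y ext [-22.   10.6]
```

>>> apply_moves --rows '[0, 0.0023, 0.01, 0, -0.002, 0, 0, 0.0023, 0.02, 0, -0.002, 0, 0, 0.0023, 0.03, 0, -0.002, 0, 0, 0.0023, 0.037, 0, -0.002, 0, 0, 0.0023, 0.037, 0, -0.002, 0]'

```text
t: 24.4
tool_pos: [0.4698, 0.1657, 0.1768]
tool_rot: [2.975, -0.286, 0.795]
contact_force: [2.7, -0.6, -1.9]
opening: 0.0392
grip_force: 71.9
```

```bash
python3 place.py square 0.3 0 15 -1.7 123 0
```

```text
[0.4767 0.1648 0.1655]
row 0.0006, -0.0007, 0.0220, -0.0005, 0.0011, -0.0000  rows>=0.3
t 24.4 err holder frame mm [-0.4 -0.4 13.2] force holder [ 1.5 -0.1 -3. ] op 0.0392 q [ 0.28 -0.34  2.23 -0.32  0.8   2.22]
```

Slight +x force; nudge +0.5 mm outward and continue to 15 mm, then down.

>>> apply_moves --rows '[0.0015, 0, 0.007, 0, 0, 0, 0.0015, 0, 0.014, 0, 0, 0, 0.0015, 0, 0.02, 0, 0, 0, 0.0015, 0, 0.022, 0, 0, 0]'

```text
t: 24.8
tool_pos: [0.4765, 0.1644, 0.1655]
tool_rot: [2.976, -0.287, 0.793]
contact_force: [1.3, 0.2, -1.9]
opening: 0.0389
grip_force: 71.9
```

```bash
python3 place.py square 0.3 0 0 -1.7 123 0
```

```text
[0.4841 0.1634 0.1525]
row 0.0002, -0.0007, 0.0251, -0.0005, 0.0018, -0.0002  rows>=0.3
t 24.8 err holder frame mm [-0.1 -0.5 15.1] force holder [ 0.1  0.4 -2.3] op 0.0389 q [ 0.28 -0.31  2.23 -0.33  0.77  2.22]
```

>>> apply_moves --rows '[0.0002, -0.0005, 0.008, 0, 0, 0, 0.0002, -0.0005, 0.015, 0, 0, 0, 0.0002, -0.0005, 0.021, 0, 0, 0, 0.0002, -0.0005, 0.025, 0, 0, 0, 0.0002, -0.0005, 0.025, 0, 0, 0]'

```text
t: 25.3
tool_pos: [0.4839, 0.1633, 0.1532]
tool_rot: [2.976, -0.287, 0.792]
contact_force: [-4.5, 0.3, 2.9]
opening: 0.0391
grip_force: 72.4
```

```bash
python3 place.py square 0.3 0 0 -1.7 123 0
```

```text
[0.4841 0.1634 0.1525]
row -0.0004, -0.0001, 0.0011, -0.0002, 0.0022, -0.0003  rows>=0.0
t 25.3 err holder frame mm [ 0.2 -0.1  0.6] force holder [-2.4 -0.6  4.8] op 0.0391 q [ 0.27 -0.27  2.22 -0.33  0.74  2.23]
```

>>> apply_moves --rows '[0, 0, 0, 0, 0, 0, 0, 0, 0, 0, 0, 0, 0, 0, 0, 0, 0, 0, 0, 0, 0, 0, 0, 0, 0, 0, 0, 0, 0, 0, 0, 0, -0.03, 0, 0, 0, 0, 0, -0.08, 0, 0, 0, 0, 0, -0.14, 0, 0, 0, 0, 0, -0.22, 0, 0, 0, 0, 0, -0.24, 0, 0, 0, 0, 0, -0.24, 0, 0, 0]' --grip 0.6

```text
t: 26.4
tool_pos: [0.414, 0.1775, 0.2812]
tool_rot: [2.976, -0.286, 0.803]
contact_force: [-0.1, -0.8, 0.1]
opening: 0.0509
grip_force: 0.0
```

```bash
python3 chk.py square s4; python3 go.py .561 -.2777 .24 -45 0;  python3 - <<'E'
from h import *
for n,b in(('scene',np.array([.0015,-.0023,0])),('top',np.array([-.0038,0,0]))):
    im,d=load(n);P=pts(n,d)-b;c=im.astype(int)
    near=(abs(P[...,0]-.56)<.05)&(abs(P[...,1]+.278)<.05)
    s=near&(P[...,2]>.082)&(P[...,2]<.094)&(c[...,1]>c[...,[0,2]].max(-1)+30)
    cap=near&(P[...,2]>.107)&(P[...,2]<.12)&(c.max(-1)<75)
    print(n,'body',s.sum(),cv2.minAreaRect((P[s][:,:2]*1000).astype(np.float32)),'cap',cap.sum(),cv2.minEnclosingCircle((P[cap][:,:2]*1000).astype(np.float32)))
E
```

```text
scene 243 lo [[-4.5, -17.0, 14.7], [21.4, 21.3, 91.0]] med [15.3  2.9 55.4] lip 20 [25.3  4.9 47. ] white 77 [16.7  2.  57.8]
top 261 lo [[-16.1, -20.2, 6.6], [20.8, 18.0, 90.9]] med [ 13.3 -14.   77.5] lip 16 [ 15.7   0.3 106.7] white 11 [20.3 -2.8 50.2]
row 0.3044, 0.6966, 0.2448, -0.0985, -0.3213, 0.3692  rows>=9.6
scene body 83 ((559.4473876953125, -277.44915771484375), (57.18650817871094, 30.576923370361328), 9.037614822387695) cap 46 ((557.7999267578125, -277.66668701171875), 14.930305480957031)
top body 159 ((561.8177490234375, -278.42669677734375), (54.936119079589844, 31.12174415588379), 8.711098670959473) cap 79 ((561.3358764648438, -278.1059875488281), 12.282133102416992)
```

View pics/s4_scene.png

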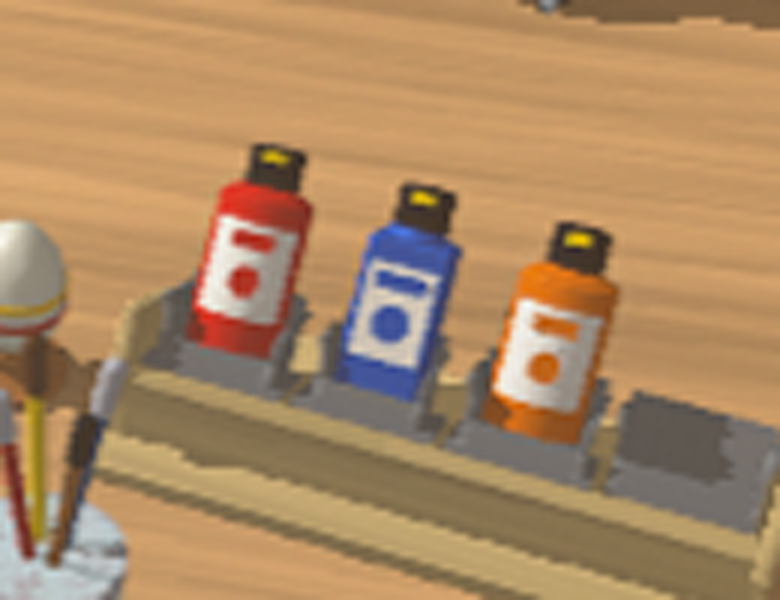

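```bash
python3 go.py .5605 -.278 .23 -81 0
```

```text
row 0.2955, 0.6973, 0.2589, -0.2023, -0.2884, 0.7593  rows>=9.6
```

>>> apply_moves --rows '[0.02, 0.08, 0, 0, -0.04, 0.05, 0.05, 0.16, 0.01, -0.03, -0.08, 0.1, 0.2955, 0.6973, 0.2589, -0.2023, -0.2884, 0.7593, 0.2955, 0.6973, 0.2589, -0.2023, -0.2884, 0.7593, 0.2955, 0.6973, 0.2589, -0.2023, -0.2884, 0.7593, 0.2955, 0.6973, 0.2589, -0.2023, -0.2884, 0.7593, 0.2955, 0.6973, 0.2589, -0.2023, -0.2884, 0.7593, 0.2955, 0.6973, 0.2589, -0.2023, -0.2884, 0.7593, 0.2955, 0.6973, 0.2589, -0.2023, -0.2884, 0.7593, 0.2955, 0.6973, 0.2589, -0.2023, -0.2884, 0.7593, 0.2955, 0.6973, 0.2589, -0.2023, -0.2884, 0.7593, 0.2955, 0.6973, 0.2589, -0.2023, -0.2884, 0.7593, 0.2955, 0.6973, 0.2589, -0.2023, -0.2884, 0.7593, 0.2955, 0.6973, 0.2589, -0.2023, -0.2884, 0.7593]' --grip 1

```text
t: 27.9
tool_pos: [0.5604, -0.2766, 0.2308]
tool_rot: [-2.389, 2.038, -0.0]
contact_force: [0.5, 0.3, 0.8]
opening: 0.0855
grip_force: 0.0
```

```bash
python3 go.py .5605 -.278 .122 -81 0
```

```text
row 0.0025, 0.0004, 0.1814, -0.0006, 0.0004, 0.0009  rows>=2.2
```

>>> apply_moves --rows '[0.0025, 0, 0.06, 0, 0, 0, 0.0025, 0, 0.12, 0, 0, 0, 0.0025, 0, 0.16, 0, 0, 0, 0.0025, 0, 0.182, 0, 0, 0, 0.0025, 0, 0.182, 0, 0, 0, 0.0025, 0, 0.182, 0, 0, 0]'

```text
t: 28.5
tool_pos: [0.5618, -0.2792, 0.1234]
tool_rot: [-2.388, 2.038, -0.004]
contact_force: [0.1, -0.8, 0.6]
opening: 0.0854
grip_force: 0.0
```

>>> apply_moves --rows '[0, 0, 0, 0, 0, 0, 0, 0, 0, 0, 0, 0, 0, 0, 0, 0, 0, 0, 0, 0, 0, 0, 0, 0, 0, 0, 0, 0, 0, 0, 0, 0, 0, 0, 0, 0, 0, 0, 0, 0, 0, 0, 0, 0, 0, 0, 0, 0]' --grip 0 --grip_force 70

```text
t: 29.3
tool_pos: [0.5623, -0.2801, 0.1242]
tool_rot: [-2.388, 2.039, -0.007]
contact_force: [0.1, -0.0, 6.6]
opening: 0.0548
grip_force: 74.9
```

```bash
python3 go.py .5605 -.278 .29 -11 0; python3 -c "
from h import *
o=ctrl.get_obs();print(o['tool_pos'],R.from_rotvec(o['tool_rot']).as_matrix().round(3).tolist(),o['q'].round(2))"
```

```text
row -0.0032, 0.0013, -0.2763, -0.0013, -0.0028, -0.7778  rows>=8.1
[ 0.56225255 -0.28005421  0.1242099 ] [[0.156, -0.988, 0.004], [-0.988, -0.156, -0.002], [0.002, -0.004, -1.0]] [-0.58  0.23  1.74  0.    1.17  2.4 ]
```

>>> apply_moves --rows '[0, 0, -0.06, 0, 0, 0, 0, 0, -0.13, 0, 0, 0, 0, 0, -0.2, 0, 0, -0.1, 0, 0, -0.276, 0, 0, -0.778, 0, 0, -0.276, 0, 0, -0.778, 0, 0, -0.276, 0, 0, -0.778, 0, 0, -0.276, 0, 0, -0.778, 0, 0, -0.276, 0, 0, -0.778, 0, 0, -0.276, 0, 0, -0.778, 0, 0, -0.276, 0, 0, -0.778, 0, 0, -0.276, 0, 0, -0.778, 0, 0, -0.276, 0, 0, -0.778, 0, 0, -0.276, 0, 0, -0.778]'

```text
t: 30.6
tool_pos: [0.5608, -0.2793, 0.2873]
tool_rot: [-3.126, 0.304, -0.002]
contact_force: [-0.1, -0.5, -1.2]
opening: 0.055
grip_force: 74.6
```

```bash
python3 place.py flat 0.3 0 180 -2.2 120 0
```

```text
[0.4259 0.3255 0.3061]
row -0.4147, -0.9458, -0.0308, -0.0003, 0.3328, -0.0012  rows>=12.4
t 30.6 err holder frame mm [ 205.3 -567.9 -140.2] force holder [-0.6 -0.5 -1. ] op 0.055 q [-0.58  0.07  1.63  0.    1.45  1.18]
```

>>> apply_moves --rows '[-0.03, -0.08, -0.04, 0, 0.03, 0, -0.08, -0.16, -0.08, 0, 0.08, 0, -0.4147, -0.9458, -0.08, 0, 0.333, 0, -0.4147, -0.9458, -0.08, 0, 0.333, 0, -0.4147, -0.9458, -0.08, 0, 0.333, 0, -0.4147, -0.9458, -0.08, 0, 0.333, 0, -0.4147, -0.9458, -0.08, 0, 0.333, 0, -0.4147, -0.9458, -0.08, 0, 0.333, 0, -0.4147, -0.9458, -0.08, 0, 0.333, 0, -0.4147, -0.9458, -0.08, 0, 0.333, 0, -0.4147, -0.9458, -0.08, 0, 0.333, 0, -0.4147, -0.9458, -0.031, 0, 0.333, 0, -0.4147, -0.9458, -0.031, 0, 0.333, 0, -0.4147, -0.9458, -0.031, 0, 0.333, 0, -0.4147, -0.9458, -0.031, 0, 0.333, 0, -0.4147, -0.9458, -0.031, 0, 0.333, 0]'

```text
t: 32.2
tool_pos: [0.4251, 0.3245, 0.3069]
tool_rot: [2.974, -0.289, 0.799]
contact_force: [-0.3, -0.4, -0.8]
opening: 0.0548
grip_force: 75.2
```

```bash
python3 place.py flat 0.3 0 50 -2.2 120 0
```

```text
[0.4897 0.3131 0.1935]
row -0.0001, -0.0017, 0.2183, -0.0004, -0.0009, -0.0011  rows>=2.6
t 32.2 err holder frame mm [-1.00e-01 -1.10e+00  1.31e+02] force holder [-0.6 -0.4 -0.6] op 0.0548 q [ 0.66 -0.31  1.99 -0.43  1.14  2.54]
```

>>> apply_moves --rows '[0, -0.001, 0.06, 0, 0, 0, 0, -0.0015, 0.12, 0, 0, 0, 0, -0.0017, 0.17, 0, 0, 0, 0, -0.0017, 0.2, 0, 0, 0, 0, -0.0017, 0.218, 0, 0, 0, 0, -0.0017, 0.218, 0, 0, 0, 0, -0.0017, 0.218, 0, 0, 0, 0, -0.0017, 0.218, 0, 0, 0]'

```text
t: 33.0
tool_pos: [0.4897, 0.3141, 0.195]
tool_rot: [2.975, -0.287, 0.802]
contact_force: [-1.0, 0.5, -1.0]
opening: 0.0552
grip_force: 75.2
```

```bash
python3 place.py flat 0.3 0 30 -2.2 120 0;cat > pt.py <<'E'
from h import *
from place import Y
import sys
zf=float(sys.argv[1])
bias={'top':np.array([-.0038,0,0]),'scene':np.array([.0015,-.0023,0])}
Rr=R.from_euler('z',-11,degrees=True).as_matrix(); Rh=Rr@R.from_euler('y',-30,degrees=True).as_matrix()
for n in('scene','top'): grab(n)
for h,ch,z0,w in(('flat',1,zf,20),('square',0,0,14),('round',2,0,5)):
  o=np.array([.5498,.1883,.045])+Rr@[0,Y[h]/1e3,0]
  for n in('scene','top'):
    im,d=load(n);P=pts(n,d)-bias[n];q=(P-o)@Rh*1e3;c=im.astype(int)
    oth=[i for i in range(3) if i!=ch]
    s=(abs(q[...,1])<w)&(q[...,0]>5)&(q[...,0]<35)&(q[...,2]>z0+14)&(q[...,2]<z0+76)&((c[...,ch]>c[...,oth].max(-1)+25)|(c.min(-1)>120))
    p=q[s]; f=np.polyfit(p[:,2],p[:,0],1); fy=np.polyfit(p[:,1],p[:,0],1)
    b=(abs(q[...,1])<36)&(q[...,0]>-25)&(q[...,0]<35)&(q[...,2]>z0-5)&(q[...,2]<z0+95)&(c[...,ch]>c[...,oth].max(-1)+40)
    k=(abs(q[...,1])<16)&(q[...,0]>-22)&(q[...,0]<22)&(q[...,2]>z0+90)&(q[...,2]<z0+115)&(c.max(-1)<75)
    print(h,n,s.sum(),'pitch',np.degrees(np.arctan(f[0])).round(1),'x h=10,49',np.polyval(f,[z0+10,z0+49]).round(1),'yaw',np.degrees(np.arctan(fy[0])).round(1),'y',np.percentile(q[b][:,1],[2,98]).round(1),'cap z',np.percentile(q[k][:,2],90).round(1) if k.any() else '')
E
python3 pt.py 52
```

```text
[0.4995 0.3112 0.1762]
row -0.0011, 0.0018, 0.0356, -0.0016, -0.0019, -0.0007  rows>=0.4
t 33.0 err holder frame mm [ 0.6  1.  21.4] force holder [-1.4  0.3 -0.4] op 0.0552 q [ 0.56 -0.09  2.   -0.46  0.89  2.56]
flat scene 361 pitch -0.3 x h=10,49 [19.  18.8] yaw -0.6 y [-23.2  29.8] cap z 159.0
flat top 122 pitch -0.4 x h=10,49 [22.  21.7] yaw 0.7 y [-26.4  26.4] cap z 159.0
square scene 219 pitch 0.2 x h=10,49 [16.9 17. ] yaw 2.0 y [-16.5  21. ] cap z 109.0
square top 69 pitch -0.4 x h=10,49 [20.2 19.9] yaw 0.2 y [-19.9  17.3] cap z 109.7
round scene 76 pitch 0.3 x h=10,49 [18.9 19.1] yaw -4.8 y [-19.5  23.8] cap z 106.7
round top 42 pitch -2.6 x h=10,49 [24.1 22.4] yaw 2.2 y [-21.6  20. ] cap z 110.8
```

```bash
python3 place.py flat 0.2 0 42 0.8 120 0
```

```text
[0.491  0.3128 0.185 ]
row -0.0056, 0.0018, 0.0154, -0.0016, -0.0017, -0.0004  rows>=0.2
t 33.1 err holder frame mm [3.3 1.1 9.2] force holder [-0.4  0.6 -0.4] op 0.0553 q [ 0.57 -0.09  2.   -0.46  0.89  2.56]
```

>>> apply_moves --rows '[-0.0054, 0.0016, 0, 0, 0, 0, -0.0054, 0.0016, 0.008, 0, 0, 0, -0.0054, 0.0016, 0.012, 0, 0, 0, -0.0054, 0.0016, 0.012, 0, 0, 0, -0.0054, 0.0016, 0.012, 0, 0, 0]'

```text
t: 33.6
tool_pos: [0.4898, 0.3126, 0.1849]
tool_rot: [2.974, -0.286, 0.798]
contact_force: [-0.4, 0.5, -2.2]
opening: 0.0553
grip_force: 75.2
```

```bash
python3 place.py flat 0.2 0 25 0.8 120 0; python3 pt.py 44 | grep flat
```

```text
[0.4993 0.3112 0.1703]
row 0.0017, -0.0007, 0.0291, -0.0003, -0.0003, 0.0001  rows>=0.4
t 33.6 err holder frame mm [-1.  -0.4 17.5] force holder [-1.5  0.4 -1.7] op 0.0553 q [ 0.56 -0.08  2.   -0.46  0.88  2.56]
flat scene 353 pitch 0.0 x h=10,49 [14.1 14.1] yaw -0.9 y [-24.9  28.3] cap z 150.5
flat top 125 pitch 0.1 x h=10,49 [17.2 17.2] yaw -0.2 y [-28.  24.] cap z 150.8
```

>>> apply_moves --rows '[0.0015, -0.0007, 0.006, 0, 0, 0, 0.0015, -0.0007, 0.013, 0, 0, 0, 0.0015, -0.0007, 0.02, 0, 0, 0, 0.0015, -0.0007, 0.026, 0, 0, 0, 0.0015, -0.0007, 0.029, 0, 0, 0]'

```text
t: 34.2
tool_pos: [0.4992, 0.311, 0.1698]
tool_rot: [2.974, -0.286, 0.797]
contact_force: [-0.9, 0.0, -1.8]
opening: 0.0549
grip_force: 75.2
```

```bash
python3 place.py flat 0.2 0 12 0.8 120 0
```

```text
[0.5057 0.31   0.159 ]
row 0.0005, -0.0003, 0.0211, -0.0001, -0.0000, 0.0001  rows>=0.3
t 34.2 err holder frame mm [-0.3 -0.2 12.6] force holder [-1.7 -0.1 -1.1] op 0.0549 q [ 0.55 -0.04  2.   -0.47  0.85  2.57]
```

>>> apply_moves --rows '[0.0004, -0.0003, 0.007, 0, 0, 0, 0.0004, -0.0003, 0.014, 0, 0, 0, 0.0004, -0.0003, 0.021, 0, 0, 0, 0.0004, -0.0003, 0.021, 0, 0, 0]'

```text
t: 34.6
tool_pos: [0.5055, 0.3099, 0.1589]
tool_rot: [2.974, -0.286, 0.796]
contact_force: [0.3, -0.9, -1.6]
opening: 0.0549
grip_force: 75.2
```

```bash
python3 place.py flat 0.2 0 0 0.8 120 0
```

```text
[0.5116 0.3088 0.1486]
row 0.0003, -0.0001, 0.0200, 0.0001, 0.0001, 0.0001  rows>=0.2
t 34.6 err holder frame mm [-0.2 -0.1 12. ] force holder [-0.4 -0.8 -1.6] op 0.0549 q [ 0.54 -0.02  1.99 -0.47  0.82  2.57]
```

>>> apply_moves --rows '[0.0003, 0, 0.007, 0, 0, 0, 0.0003, 0, 0.013, 0, 0, 0, 0.0003, 0, 0.018, 0, 0, 0, 0.0003, 0, 0.021, 0, 0, 0, 0.0003, 0, 0.021, 0, 0, 0]'

```text
t: 35.1
tool_pos: [0.5116, 0.3091, 0.1499]
tool_rot: [2.973, -0.287, 0.797]
contact_force: [-9.2, -1.5, 7.3]
opening: 0.0554
grip_force: 76.3
```

```bash
python3 place.py flat 0.2 0 0 0.8 120 0
```

```text
[0.5116 0.3088 0.1486]
row -0.0010, 0.0006, 0.0018, 0.0003, 0.0001, -0.0002  rows>=0.0
t 35.1 err holder frame mm [0.6 0.3 1.1] force holder [-3.9 -3.2 10.7] op 0.0554 q [ 0.53  0.01  1.98 -0.48  0.8   2.57]
```

Floor reached (11 N). Release narrowly and retreat.

>>> apply_moves --rows '[0, 0, 0, 0, 0, 0, 0, 0, 0, 0, 0, 0, 0, 0, 0, 0, 0, 0, 0, 0, 0, 0, 0, 0, 0, 0, 0, 0, 0, 0, 0, 0, -0.02, 0, 0, 0, 0, 0, -0.05, 0, 0, 0, 0, 0, -0.1, 0, 0, 0, 0, 0, -0.17, 0, 0, 0, 0, 0, -0.24, 0, 0, 0, 0, 0, -0.24, 0, 0, 0, 0, 0, -0.24, 0, 0, 0]' --grip 0.74

```text
t: 36.3
tool_pos: [0.441, 0.3231, 0.2758]
tool_rot: [2.976, -0.286, 0.803]
contact_force: [-0.2, 0.1, -1.0]
opening: 0.0631
grip_force: 0.0
```

```bash
python3 pt.py 0
python3 - <<'E'
from h import *
im,d=load('top');P=pts('top',d);print('egg',P[224,243]);print(ctrl.get_obs()['opening'])
bias={'top':np.array([-.0038,0,0]),'scene':np.array([.0015,-.0023,0])}
from place import Y
Rr=R.from_euler('z',-11,degrees=True).as_matrix(); Rh=Rr@R.from_euler('y',-30,degrees=True).as_matrix()
for n in('scene','top'):
    im,d=load(n)
    for y in(-111,-37,37,111):
        q=(pts(n,d)-bias[n]-(np.array([.5498,.1883,.045])+Rr@[0,y/1e3,0]))@Rh*1e3;c=im.astype(int)
        b=(abs(q[...,1])<36)&(q[...,0]>-25)&(q[...,0]<30)&(q[...,2]>95)&(q[...,2]<116)
        ye=b&(c[...,1]>c[...,0]+50)&(c[...,2]>c[...,0]+50)&(c[...,1]>.6*c[...,2]);k=b&(c.max(-1)<75)&(q[...,2]>104)
        print(n,y,'lip',ye.sum(),q[ye].mean(0).round(1),'cap',k.sum(),q[k].mean(0).round(1),'yaw',np.degrees(np.arctan2(*(q[ye].mean(0)-q[k].mean(0))[[1,0]])).round(1))
E
```

```text
flat scene 348 pitch -3.1 x h=10,49 [14.2 12.1] yaw -0.4 y [-24.2  29. ] cap z 107.7
flat top 138 pitch -3.7 x h=10,49 [17.5 15. ] yaw -0.8 y [-27.4  25.2] cap z 110.5
square scene 217 pitch 0.5 x h=10,49 [16.4 16.7] yaw -0.7 y [-16.4  20.8] cap z 108.6
square top 71 pitch -0.2 x h=10,49 [20.  19.9] yaw 0.3 y [-19.8  17.4] cap z 109.5
round scene 74 pitch -3.2 x h=10,49 [21.5 19.4] yaw -0.0 y [-19.5  24. ] cap z 107.0
round top 44 pitch -1.9 x h=10,49 [23.5 22.2] yaw 1.7 y [-21.6  19.9] cap z 110.6
egg [ 0.50009887 -0.03083054  0.09409732]
0.06300289883455862
scene -111 lip 7 [ 13.6   3.5 110.1] cap 10 [  1.9   6.2 106.7] yaw -12.8
scene -37 lip 9 [ 14.3   1.1 108.1] cap 10 [  3.    5.2 108.2] yaw -19.8
scene 37 lip 9 [ 13.5   1.  107.6] cap 11 [  3.6   3.8 108.2] yaw -16.1
scene 111 lip 10 [  9.2   3.3 109.8] cap 12 [  0.3   2.4 107.3] yaw 5.4
top -111 lip 19 [ 13.5   1.7 106.5] cap 72 [ -1.5   0.4 108.5] yaw 4.9
top -37 lip 16 [ 15.8   0.2 106.8] cap 80 [1.000e-01 1.000e-01 1.077e+02] yaw 0.4
top 37 lip 18 [ 16.3  -0.4 105.7] cap 79 [  0.7  -1.  108. ] yaw 2.0
top 111 lip 21 [ 11.    0.2 107. ] cap 79 [ -5.    0.2 108.6] yaw 0.0
```

```bash
python3 -c "
from station import ctrl
print(ctrl.finish_job())"
```

```text
the job is handed in; nothing more can be done
None
```

The red, blue and green bottles are in the round, square and flat holders, down on the floor with caps up and labels out, handed in at about 36 s; by camera the red and green lean about 3° further back than the holders, and I left them so. The blue jammed on its first insertion (about 35 N at the wrist), so I set it back in the tray and regrasped it.

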